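# Start the hot plate's bell timer

## Robot

A 6-joint arm with a two-finger parallel gripper is mounted at the origin on the work surface. World frame = base frame: x ahead of the robot, y to its left, z up, the work surface at z = 0. Lengths are in m, angles in rad, forces in N, time in s.
With the tool pointing down it reaches from about 0.425 to 1.125 m from the base axis. Payload 14.9 kg.
Tool frame: the origin (TCP) lies at the very end of the fingers, on their centre line; the grasp point (between the pads) lies 19 mm behind it; z points along the fingers, x is the direction in which the jaws open and shut, and the axes are right-handed (so a half turn about z gives the same grasp; the last joint's range is limited). The gripper opens to 91 mm and grips with 3 to 60 N. Pads are 32 mm wide; open, the fingers measure 118 mm over their backs; the gripper's body (76 mm by 178 mm) begins 60 mm behind the grasp point.
Start: joints at [-1.362, 0.379, 1.734, -0, 1.028, -0.033], TCP at [0.168, -0.68, 0.186] pointing down, gripper open.
Joint ranges: [-2.77, 2.77], [-0.74, 2.19], [0, 2.66], [-1.06, 4.2], [0.31, 2.87], [-3.08, 3.08]. Speed limits (rad/s): [1.89, 1.89, 2.39, 3.14, 3.14, 3.14].

## Interface

Orientations are given as [roll, pitch, yaw] about the fixed x, y, z axes, in that order (R = Rz(yaw) Ry(pitch) Rx(roll)).
In Python, from rig import * gives the robot as it stands.
- The arm moves only by the tool arm_command, never from a script. Its argument "steps" is a list of rows, each a list of 7 numbers: the shift along the world's x, y, z in m, then the turn, a rotation vector about the world's x, y, z in degrees, then the finger opening in m, from 0 to 0.0912. In form: [[dx, dy, dz, rx, ry, rz, fingers], ...]. A call has 1 to 8 rows; each row shifts and turns the commanded pose from where the row before left it; what a row does not reach is not made up. A row lasts 1/8 s, in which the tool goes at most 62.5 mm and 10.7 degrees, less where a joint would pass 70% of its speed; a pose out of reach is approached as far as the arm can. A call with a gripper value outside its range is refused whole. The fingers move at their own pace and stop on an object; the grip force is fixed at half the most. Time passes only in rows, so rows that do not move let the fingers close. It gives the time, the measured TCP pose, the force and the opening at its end, in the units of the state.
- get_state(): the state, without advancing time (a new reading comes with each control period).
- get_image(name): name is "side" or "top" or "wrist"; returns the picture (480x640x3 uint8, red, green, blue); there is no depth.
- camera_info(name): a dict with "mtx" (3x3 intrinsics, pixels), "k1" (the pictures are not rectified: a ray, as slopes to the right and down, at radius r is drawn at 1 + k1 r^2 times it, then the intrinsics apply), "origin" and "rotation" of the camera in the world. Camera axes: x right, y down, z forward; pixel columns grow to the right and rows downward; lengths in m; the calibration is good to about 2 mm. A picture is of the moment at which its call begins: read the wrist's pose just before it. camera_info takes no time and is no camera call; for the wrist camera it gives the pose at the moment of the call.
- job_done(): hands the job in, once; it reports no verdict.
Trained networks look in the newest picture that a camera, given by its name, has taken for a name from the list of things; names that differ only in an ending like _2 or _b are one class to them, and where a whole thing is asked for, a point or a joint stands for the part that bears it (a point fixed in the world has none). Each returns a list of dicts, best first, with "p" (0 to 1); they miss things now and then, are a little off and sometimes report something else, mostly with a low value. They report only what shows in the picture. A call takes as long as a camera call. They do not tell look-alikes from the thing itself.
- spot_in(query, camera): "bbox" ([left, top, right, bottom] as shares, 0 to 1, of the picture: columns of its width, rows of its height, round what is visible of it).
- trace(query, camera): "mask" (480x640 bool, what is visible of it) and "bbox" ([left, top, right, bottom] as shares, 0 to 1, of the picture: columns of its width, rows of its height, round what is visible of it).
- landmark_of(query, camera): "at" ([column, row] as shares, 0 to 1, of the picture: columns of its width, rows of its height: a listed point, or the origin of a listed thing).
The state is a dict: "t": time; "qpos": joint angles; "dq": joint speeds; "tau": joint torques, N m; "tcp_pos": TCP position; "tool_rot": TCP orientation; "ft_force": force on the tool from outside, world axes, zero at the start; "moment": the same for the moment, N m; "grip_width": finger opening in m.
Only numpy, scipy, OpenCV 4.12 (cv2) and the standard library are available. Lean on these libraries where they do the work, as an engineer would, in place of code of your own. Each camera call takes 0.05 s, during which the arm holds its last target.

## Task

Start the bell timer on the hot plate: take the steel tub off the plate and stand it upright on the cutting board, then press the sprung hook down inside its frame and slide the clear hood off the timer as far as it goes. Wind the timer's arm clockwise past its 60-minute mark, then bring it back until it points at the small tab on the timer's rim, and leave it there. Do not shift the tab or disturb the other things.

Things in the scene. Friction and masses are not known exactly. Their poses are not given: they have to be found in the camera images.
- warmer: Low stainless hot plate, 220 (its x) x 400 (its y) mm, flat top 90 mm above the bench; fixed and rigid. Origin: centre of its underside; at yaw 0 its x points away from the robot, y to the left. All positions below given as x, y are in its frame, in mm. On its top: the bell timer, axis at x 0, y -115, under the sliding hood.
- hood (a joint): Slide of the clear hood to the plate's +y (m): 0 shut over the timer, 0.14 open, at its end stop; stays where left (2 N friction). Shut it covers x -64..64, y -180..-50, 58 mm high; its -y end is open. At its +y end is a frame round a pocket. Nothing may stand in its lane (x -64..80, up to y 134).
- hook (a joint): Travel of the sprung hook in the pocket (m): 0 up, hood locked; 0.013 pressed to its stop. 4 N to start, 9 N at the stop. Pressed 7 mm or more, its tooth (beside the hood at x 75) passes under a fixed steel bridge and the hood can slide; keep it down for the first 20 mm of the slide.
- hook_pad (a point): Top centre of the hook's black pad (38 x 32), 38 mm above the plate's top when up; at x 0, y -31 when shut. It lies in the pocket, open from above, 44 (x) by 38 mm (y, -50..-12); frame round it (two cheeks, 6 mm end lip on the +y side) stands 42 to 55 mm above the plate's top. A finger in the pocket pushes the hood by the lip. Moves with hood and hook.
- dial_axis (a point): Point on the timer's vertical axis, 42 mm above the plate's top, level with the top of the timer's arm. Fixed to the hot plate.
- dial (a joint): Angle of the timer's arm (rad), growing clockwise from above: 0 = 0 minutes, 0.0873 a minute, 5.236 = 60 (top mark, the one wide tick), stop at 5.5. At angle q the arm points 2.75 - q counter-clockwise from the plate's +x. Stays where left (friction 0.05 N m). Black ticks every 5 minutes, long every 15, on a white disc of radius 54, 8 mm high.
- pointer_tip (a point): Outer end of the timer's arm, top edge, 44 mm from the axis. The arm is an upright black rib 10 mm thick from 12 mm behind the axis to 44 mm, top 42 mm above the plate, over a hub disc of radius 24, top 20 mm above the plate. Push it on either flank, 24 to 40 mm above the plate.
- tab (a joint): Angle of the small black tab on the timer's rim, on the same scale as joint dial: the minutes to be set.
- tab_tip (a point): Where the arm's tip comes when it points at the tab: 44 mm from the axis, 18 mm above the plate. The tab is a small upright black block 10 x 8 mm at radius 47 to 57, top 18 mm above the plate; stiff, but it would turn if pushed.
- tub: Small straight steel tub, round, open-topped, 56 mm across, 72 mm tall, wall 3 mm, 0.11 to 0.23 kg; origin at the centre of its underside. Stands on the hot plate in the hood's lane.
- board: Plastic cutting board, 320 (x) x 170 (y) mm, 15 mm thick, lying fixed on the bench; origin at the centre of its underside. Its near half (negative x) is free.
- pineapple: Topped pineapple, 100 mm across, 115 mm tall, standing on the far half of the board; origin at underside. Bystander.
- shaker: Steel shaker, 38 mm across, 66 mm tall, standing on the hot plate on the robot side of the hood, clear of its lane; bystander.
- squeezer: Yellow squeeze bottle, 60 mm across, 190 mm tall; bystander.
- jar: Jar, 68 mm across, 100 mm tall; bystander.
- bowl: Steel bowl, 130 mm across, 60 mm tall; bystander.
- pot: Aluminium pot, 130 mm across, 120 mm tall; bystander.
There are look-alikes about, which are no part of the job. Leave any yellow look-alike of the tub alone.

How it is judged:
On the way, in this order (a step that is already met when the one before it is completed fails the run):
1. the hood is slid fully open (within 10 mm of its end stop) (value of joint hood above 0.13 m), for 0.2 s.
2. the timer's arm is wound past the 60-minute mark (value of joint dial above 5.236 rad), for 0.1 s.
At the end, for the whole second after the job is handed in: The hood is within 10 mm of its end stop; the arm, at rest after having been past the 60 mark, points at the tab (tip within 6 mm of it, about a minute and a half); the tub stands upright at rest on the cutting board, its centre over the board (10 mm or more inside the edge) (value of joint hood above 0.13 m and horizontal distance between pointer_tip and tab_tip below 0.006 m and velocity of joint dial between -0.05 and 0.05 rad/s and x of tub in the frame of board between -0.15 and 0.15 m and y of tub in the frame of board between -0.075 and 0.075 m and z of tub in the frame of board between 0.01 and 0.022 m and angle between tub's own z axis and vertical below 0.1 rad and linear speed of tub below 0.02 m/s); the robot touches nothing.
It fails at once if the tub is tipped over (angle between tub's own z axis and vertical above 0.7 rad).
It fails at once if the tab is shifted by more than 4 mm (distance of tab_tip from where it was at the start of the episode above 0.004 m).
It fails at once if a bystander is moved by more than 30 mm (distance of any of pineapple, shaker, squeezer, jar, bowl, pot from where it was at the start of the episode above 0.03 m).
It fails at once if a standing bystander is tipped over (angle between any of pineapple, shaker, squeezer, jar, bowl, pot's own z axis and vertical above 0.5 rad).
It also fails if it takes over 72 s, if anything falls off the work surface, if the arm or the gripper's body presses on something with over 40 N, if the wrist force passes 120 N, or if a joint passes its speed limit or range.

## Working session

There is one attempt and no reset: what is moved stays moved. The work goes in short steps, Python scripts to look and compute and a tool call to move; the robot and the scene stay as the last step left them, time stands still between calls to the robot, and variables do not carry over. Pictures are saved under pics/ and viewed, and the job is handed in when it is done.

Besides the shell and the picture viewer there is one more tool, called by a JSON object that holds its "name" and its "arguments", one argument or row to a line. arm_command: Moves the arm, as the interface text tells. Its arguments: {"type":"object","properties":{"steps":{"type":"array","items":{"type":"array","items":{"type":"number"}}}},"required":["steps"]}

```bash
ls; mkdir -p pics; python3 - <<'E'
from rig import *
import cv2,numpy as np
for n in ["side","top","wrist"]:
    im=get_image(n); cv2.imwrite(f"pics/{n}0.png",im[:,:,::-1])
    c=camera_info(n); print(n,{k:np.round(np.array(v),4).tolist() for k,v in c.items()})
s=get_state(); print(s)
E
```

```text
pics
side {'mtx': [[509.6508, 0.0, 319.0241], [0.0, 509.6508, 241.1922], [0.0, 0.0, 1.0]], 'k1': 0.0427, 'origin': [0.4159, 0.9016, 0.8513], 'rotation': [-2.2042, 0.0069, -2.9822]}
top {'mtx': [[508.0443, 0.0, 316.1339], [0.0, 508.0443, 239.6002], [0.0, 0.0, 1.0]], 'k1': -0.1312, 'origin': [0.3739, -0.0658, 1.0282], 'rotation': [-2.915, 0.0, -1.4804]}
wrist {'mtx': [[398.4421, 0.0, 315.164], [0.0, 398.4421, 239.9225], [0.0, 0.0, 1.0]], 'k1': -0.0519, 'origin': [0.2454, -0.6609, 0.3835], 'rotation': [2.8551, 0.0017, -1.3297]}
{'t': 0.15, 'qpos': array([-1.36230381e+00,  3.79294089e-01,  1.73464319e+00, -2.15547003e-05,
        1.02848889e+00, -3.33181687e-02]), 'dq': array([-0.00058299, -0.00118473, -0.00236251,  0.00088356,  0.00143115,
       -0.00087184]), 'tau': array([ 6.94542450e-04, -7.64112139e+01, -4.34656584e+01,  6.51123980e-02,
        4.09644179e-02, -5.43382419e-05]), 'tcp_pos': array([ 0.1675328 , -0.6793246 ,  0.18503646]), 'tool_rot': array([-3.14158333e+00,  8.33674181e-04, -1.32897451e+00]), 'ft_force': array([-0.23848422, -1.24034   ,  0.31971115]), 'moment': array([0.00456787, 0.06895006, 0.00933901]), 'grip_width': 0.09120800141388033}
```

View pics/top0.png

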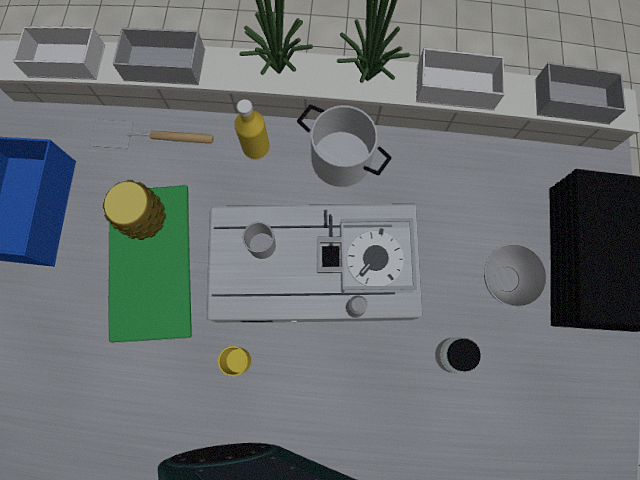

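View pics/side0.png

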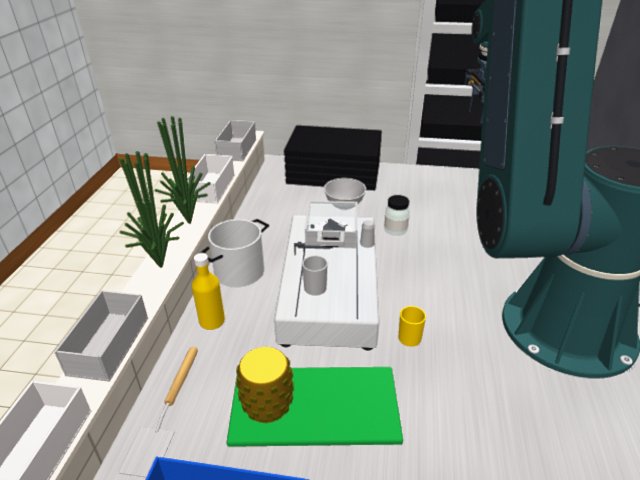

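View pics/wrist0.png

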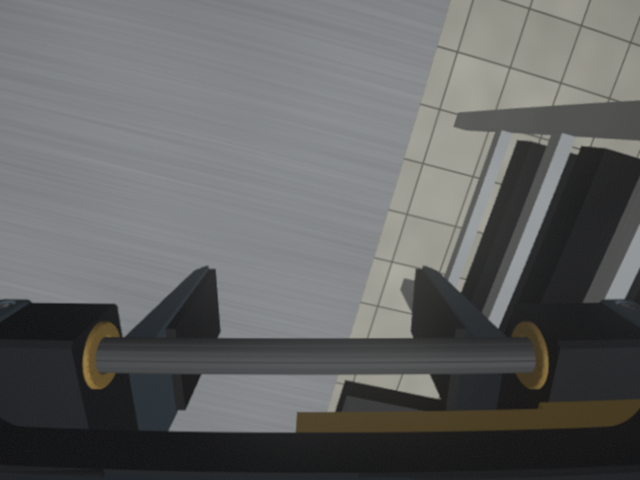

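Candidates for the tub: steel cup on the plate (260,240 in top), yellow cup (235,361) as look-alike, and the shaker (357,306). I choose the steel one on the plate, and check it in a crop.

```bash
cat > h.py <<'E'
from rig import *
import cv2,numpy as np
from scipy.spatial.transform import Rotation as R
def cam(n):
    c=camera_info(n); return np.array(c["mtx"]),c["k1"],np.array(c["origin"]),R.from_euler("xyz",c["rotation"]).as_matrix()
def ray(c,uv):
    K,k,o,Rm=c
    d=np.array([k,0,0,0]); p=cv2.undistortPoints(np.array([[uv]],float),K,np.array([k,0,0,0,0.]),)[0,0]
    return o,Rm@np.array([p[0],p[1],1])
def onz(c,uv,z):
    o,d=ray(c,uv); return (o+d*(z-o[2])/d[2])
def proj(c,P):
    K,k,o,Rm=c
    q=Rm.T@(np.asarray(P)-o); s=q[:2]/q[2]; r2=s@s; s=s*(1+k*r2); return np.array([K[0,0]*s[0]+K[0,2],K[1,1]*s[1]+K[1,2]])
E
python3 - <<'E'
from h import *
im=cv2.imread("pics/top0.png")
cv2.imwrite("pics/top0a.png",cv2.resize(im[195:330,200:430],None,fx=3.4,fy=3.4,interpolation=cv2.INTER_CUBIC))
cv2.imwrite("pics/top0b.png",cv2.resize(im[215:315,310:430],None,fx=6,fy=6,interpolation=cv2.INTER_CUBIC))
get_image("top");c=cam("top")
for q,z in [("tub",.09),("board",0),("warmer",0),("pineapple",0),("shaker",.09),("jar",0),("squeezer",0),("bowl",0),("pot",0),("hook_pad",.128),("dial_axis",.132),("pointer_tip",.132),("tab_tip",.108)]:
    for r in landmark_of(q,"top")[:2]:
        uv=np.array(r["at"])*[640,480]; print(q,round(r["p"],2),uv.round(1),onz(c,uv,z).round(4))
print("t",get_state()["t"])
E
```

```text
tub 0.84 [236.  361.3] [0.3505 0.0781 0.09  ]
tub 0.62 [262.3 245.5] [0.5687 0.0543 0.09  ]
board 0.78 [151.1 262.6] [0.5299 0.294  0.    ]
warmer 0.9 [315.9 268.2] [ 0.5501 -0.0493  0.    ]
pineapple 0.9 [145.6 219.7] [0.6206 0.3212 0.    ]
shaker 0.55 [354.9 307.9] [ 0.4671 -0.129   0.09  ]
jar 0.92 [450.6 354.6] [ 0.3986 -0.3343  0.    ]
bowl 0.92 [503.2 278.3] [ 0.5629 -0.4395  0.    ]
pot 0.57 [341.4 157.9] [ 0.7957 -0.0824  0.    ]
pot 0.25 [260.4 243.6] [0.5911 0.0701 0.    ]
hook_pad 0.88 [329.8 257.1] [ 0.5506 -0.0745  0.128 ]
pointer_tip 0.46 [451.6 355.1] [ 0.3948 -0.3016  0.132 ]
t 0.85
```

View pics/top0a.png

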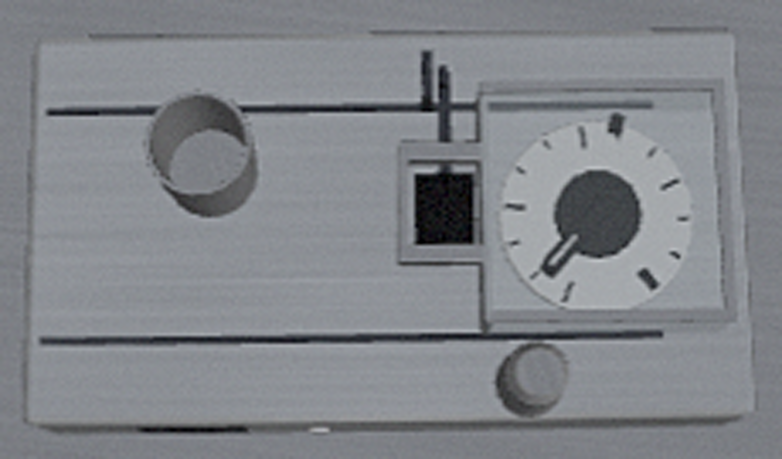

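View pics/top0b.png

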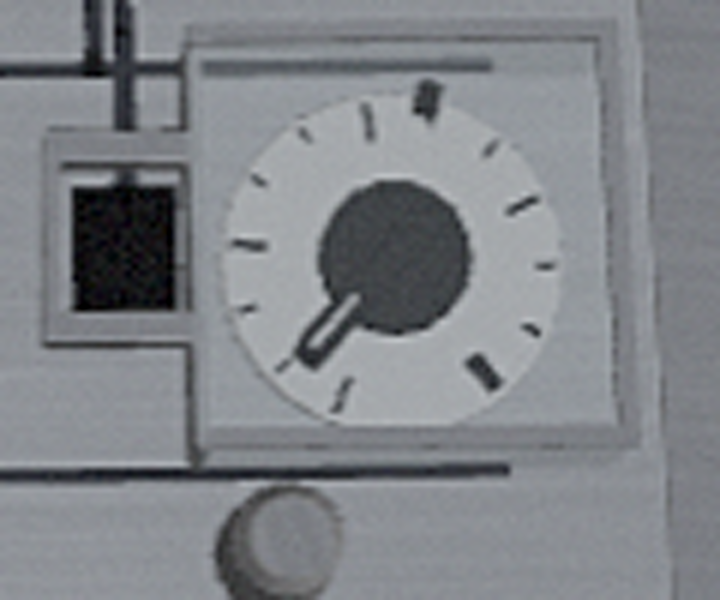

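```bash
cat > fit.py <<'E'
from h import *
from scipy.optimize import least_squares
c=cam("top")
def wp(p,x,y,z):
    cs,sn=np.cos(p[2]),np.sin(p[2]); return [p[0]+cs*x-sn*y,p[1]+sn*x+cs*y,z]
A=lambda u,v:(200+u/3.4,195+v/3.4)
B=lambda u,v:(310+u/6,215+v/6)
obs=[((.11,.2,.09),A(42,38)),((.11,-.2,.09),A(733,33)),((-.11,-.2,.09),A(752,410)),((-.11,.2,.09),A(28,418)),
((0,-.115,.098),B(391,259)),((0,-.115,.11),B(395,257)),((0,-.031,.128),B(124,249))]
f=lambda p:np.concatenate([proj(c,wp(p,*a))-np.array(b) for a,b in obs])
r=least_squares(f,[.55,-.05,0],loss="soft_l1")
p=r.x
if __name__=="__main__":
    print(p.round(4)); print(f(p).reshape(-1,2).round(2))
    im=cv2.imread("pics/top0.png"); s=cv2.imread("pics/side0.png"); cs=cam("side")
    for img,cc in((im,c),(s,cs)):
        img[:]=img
    big=cv2.resize(s[180:360,260:400],None,fx=4,fy=4,interpolation=cv2.INTER_CUBIC)
    for (a,b) in obs:
        q=(proj(cs,wp(p,*a))-[260,180]+.5)*4
        cv2.drawMarker(big,tuple(int(v) for v in q),(0,0,255),cv2.MARKER_CROSS,10,1)
    cv2.imwrite("pics/side0fit.png",big[:600])
    get_image("top")
    for cam_ in("top","side"):
        get_image(cam_)
        for r in trace("tub",cam_):
            m=r["mask"]; ys,xs=np.nonzero(m); print(cam_,r["p"],xs.min(),xs.max(),ys.min(),ys.max(),xs.mean(),ys.mean(),m.sum())
        for r in trace("board",cam_)[:1]:
            cnt,_=cv2.findContours(r["mask"].astype(np.uint8),0,2); print(cam_,r["p"],cv2.minAreaRect(max(cnt,key=cv2.contourArea)))
E
python3 fit.py
```

```text
[ 0.5498 -0.0452  0.0987]
[[-2.25 -1.27]
 [ 0.87 -1.45]
 [ 1.27  1.95]
 [-2.43  1.35]
 [ 0.11  0.51]
 [ 0.18 -0.38]
 [ 0.09 -0.53]]
top 0.94 218 250 346 375 233.8361730013106 360.6618610747051 763
top 0.72 243 275 223 258 259.4118918918919 239.93297297297298 925
top 0.61 ((148.17172241210938, 263.0865478515625), (155.18894958496094, 82.88341522216797), 88.85424041748047)
side 0.93 303 327 256 294 315.12456747404843 274.6643598615917 867
side 0.75 227 401 366 445 327.16766584766583 410.5738574938575 10175
side 0.74 399 425 307 346 411.64639639639637 325.786036036036 888
side 0.77 ((314.09356689453125, 405.9427490234375), (78.50980377197266, 175.1507110595703), 89.1987075805664)
```

```bash
python3 - <<'E'
import cv2
im=cv2.imread("pics/top0.png")
cv2.imwrite("pics/tubcrop.png",cv2.resize(im[205:275,225:295],None,fx=8,fy=8,interpolation=cv2.INTER_CUBIC))
E
```

```text
(no output)
```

View pics/tubcrop.png

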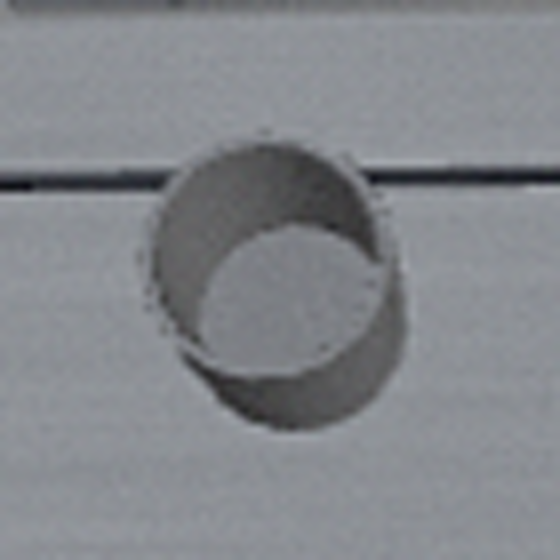

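View pics/side0fit.png

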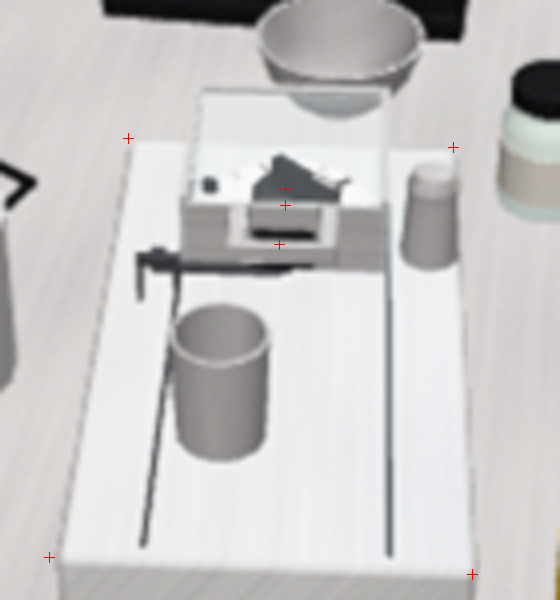

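```bash
python3 - <<'E'
from fit import *
cs=cam("side")
print("tub rim",onz(c,(225+270/8,205+256/8),.162),"floor",onz(c,(225+292/8,205+303/8),.093))
print("side rim",onz(cs,(260+220/4,180+335/4),.162), "side base bottom", onz(cs,(260+220/4,180+459/4),.09))
print("board",[onz(c,u,.015)[:2].round(3) for u in((109,188),(187,186),(190,337),(110,342))])
for n,u in (("dial",(0,-.115,.132)),("pad",(0,-.031,.128)),("pad open",(0,.109,.128))): print(n,np.round(wp(p,*u),4))
print("arm tip", [onz(c,B(311,362),z)[:2].round(4) for z in (.12,.132)])
t=onz(c,B(430,83),.108)[:2]; t2=onz(c,B(427,101),.103)[:2]
d=np.array(wp(p,0,-.115,.1))[:2]
for x in(t,t2,onz(c,B(311,362),.132)[:2],onz(c,B(485,370),.098)[:2],onz(c,B(343,393),.098)[:2]): v=x-d; print(np.hypot(*v), "q",(2.75-(np.arctan2(v[1],v[0])-p[2]))%(2*np.pi))
E
```

```text
tub rim [0.56840208 0.05300513 0.162     ] floor [0.57303188 0.0559561  0.093     ]
side rim [0.56510044 0.05799151 0.162     ] side base bottom [0.56269966 0.07737999 0.09      ]
board [array([0.68 , 0.409]), array([0.698, 0.239]), array([0.386, 0.187]), array([0.359, 0.349])]
dial [ 0.5611 -0.1596  0.132 ]
pad [ 0.5528 -0.076   0.128 ]
pad open [0.539  0.0633 0.128 ]
arm tip [array([ 0.5239, -0.1351]), array([ 0.5219, -0.1342])]
0.056284872857031445 q 2.978480856279563
0.05174797489406321 q 2.989209174833612
0.04670404341555077 q 0.2823672609417889
0.04412510570539498 q 5.208602990734976
0.044077838722721197 q 6.27251351349686
```

The corner crops and both cameras agree: tub at about (0.568, 0.055), tab at q≈2.98 (34 min), and the arm now at about 3 min. Moving to the tub.

{"name": "arm_command", "arguments": {
  "steps": [
    [0.015,0.03,0.045,0,0,-4.1,0.0912],
    [0.027,0.049,0.03,0,0,-4.1,0.0912],
    [0.027,0.049,0,0,0,0,0.0912],
    [0.027,0.049,0,0,0,0,0.0912],
    [0.027,0.049,0,0,0,0,0.0912],
    [0.027,0.049,0,0,0,0,0.0912],
    [0.027,0.049,0,0,0,0,0.0912],
    [0.027,0.049,0,0,0,0,0.0912]
  ]
}}

```text
t: 2.2
tcp_pos: [0.3718, -0.3059, 0.2604]
tool_rot: [-3.141, -0.001, -1.472]
ft_force: [0.7, -1.1, -0.5]
grip_width: 0.0913
```

{"name": "arm_command", "arguments": {
  "steps": [
    [0.027,0.049,0,0,0,0,0.0912],
    [0.027,0.049,0,0,0,0,0.0912],
    [0.027,0.049,0,0,0,0,0.0912],
    [0.027,0.049,0,0,0,0,0.0912],
    [0.027,0.049,0,0,0,0,0.0912],
    [0.027,0.049,0,0,0,0,0.0912],
    [0.027,0.049,0,0,0,0,0.0912],
    [0,0,0,0,0,0,0.0912]
  ]
}}

```text
t: 3.2
tcp_pos: [0.5613, 0.0383, 0.26]
tool_rot: [-3.141, 0.0, -1.469]
ft_force: [0.5, -0.1, -0.0]
grip_width: 0.0914
```

```bash
python3 - <<'E'
from h import *
im=get_image("wrist")[:,:,::-1].copy(); c=cam("wrist")
for r in landmark_of("tub","wrist"):
    uv=np.array(r["at"])*[640,480]; print(r["p"],uv,onz(c,uv,.09))
for P in ([.568,.055,.162],[.568,.055,.09],[.5613,.0383,.126]):
    q=proj(c,P); cv2.drawMarker(im,tuple(int(v) for v in q),(0,0,255),0,12,1)
# circle of rim
for a in np.linspace(0,6.28,60):
    q=proj(c,[.568+.028*np.cos(a),.055+.028*np.sin(a),.162]); cv2.circle(im,tuple(int(v) for v in q),1,(0,255,0),-1)
cv2.imwrite("pics/w1.png",im)
E
```

```text
0.84 [263.104 351.504] [0.40425433 0.07610534 0.09      ]
0.75 [300.288 206.784] [0.56303285 0.05089078 0.09      ]
```

View pics/w1.png

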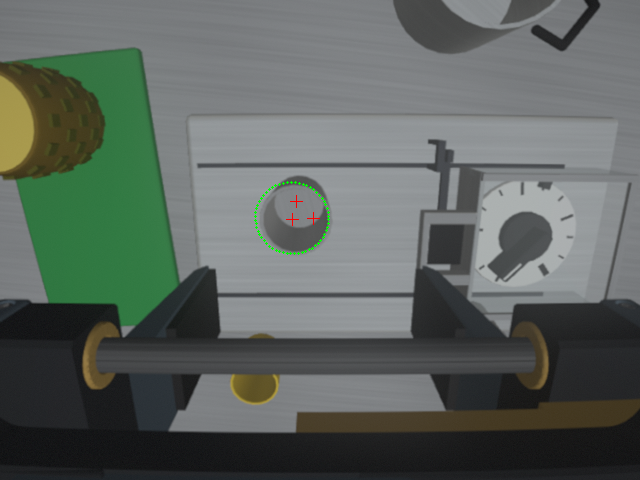

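The overlay sits on the steel tub's rim (centre at about 294,218 in the wrist picture). The yellow look-alike at (255,370) is clearly apart from it. Grasping.

{"name": "arm_command", "arguments": {
  "steps": [
    [0.007,0.017,-0.03,0,0,0,0.0912],
    [0,0,-0.05,0,0,0,0.0912],
    [0,0,-0.035,0,0,0,0.0912],
    [0,0,-0.02,0,0,0,0.0912],
    [0,0,0,0,0,0,0.0912],
    [0,0,0,0,0,0,0.04],
    [0,0,0,0,0,0,0.04],
    [0,0,0,0,0,0,0.04]
  ]
}}

```text
t: 4.3
tcp_pos: [0.5677, 0.0526, 0.1259]
tool_rot: [-3.14, -0.0, -1.472]
ft_force: [-0.0, 0.2, 1.3]
grip_width: 0.0642
```

{"name": "arm_command", "arguments": {
  "steps": [
    [0,0,0,0,0,0,0.04],
    [0,0,0,0,0,0,0.04]
  ]
}}

```text
t: 4.55
tcp_pos: [0.5675, 0.0528, 0.1254]
tool_rot: [-3.141, 0.0, -1.472]
ft_force: [0.4, 1.6, 4.4]
grip_width: 0.0542
```

{"name": "arm_command", "arguments": {
  "steps": [
    [0,0,0.02,0,0,0,0.04],
    [0,0,0.03,0,0,0,0.04],
    [-0.02,0.04,0.01,0,0,0,0.04],
    [-0.023,0.048,0,0,0,0,0.04],
    [-0.023,0.048,0,0,0,0,0.04],
    [-0.023,0.048,-0.01,0,0,0,0.04],
    [-0.023,0.047,-0.04,0,0,0,0.04],
    [0,0,-0.04,0,0,0,0.04]
  ]
}}

```text
t: 5.55
tcp_pos: [0.4557, 0.2838, 0.0977]
tool_rot: [-3.14, 0.001, -1.469]
ft_force: [1.0, -0.2, -2.8]
grip_width: 0.0537
```

{"name": "arm_command", "arguments": {
  "steps": [
    [0,0,-0.025,0,0,0,0.04],
    [0,0,-0.012,0,0,0,0.04],
    [0,0,0,0,0,0,0.04]
  ]
}}

```text
t: 5.92
tcp_pos: [0.4565, 0.2811, 0.0604]
tool_rot: [3.141, -0.0, -1.472]
ft_force: [0.2, 0.4, -1.4]
grip_width: 0.0539
```

```bash
python3 - <<'E'
from h import *
im=get_image("side"); cv2.imwrite("pics/s2.png",cv2.resize(im[250:460,200:440],None,fx=2.8,fy=2.8)[:,:,::-1])
s=get_state();print(s["tcp_pos"],s["ft_force"],s["grip_width"],s["t"])
E
```

```text
[0.45689422 0.28129392 0.06096465] [-0.12205689  0.10017433 -2.25286881] 0.054150178663745475 5.975
```

View pics/s2.png

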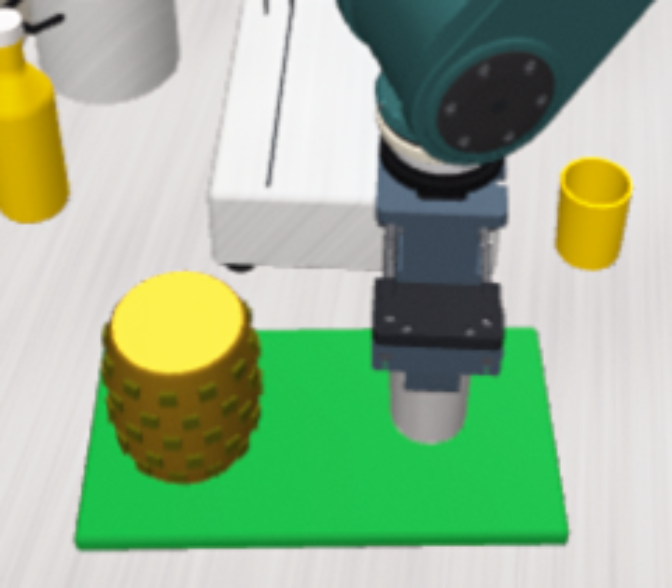

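The tub is held upright over the board's near half, at about (428,400) in the crop. Lowering it to contact.

{"name": "arm_command", "arguments": {
  "steps": [
    [0,0,-0.006,0,0,0,0.04],
    [0,0,-0.003,0,0,0,0.04],
    [0,0,0,0,0,0,0.04]
  ]
}}

```text
t: 6.35
tcp_pos: [0.4563, 0.2811, 0.0511]
tool_rot: [3.141, -0.0, -1.472]
ft_force: [-0.4, -0.9, -1.4]
grip_width: 0.0542
```

{"name": "arm_command", "arguments": {
  "steps": [
    [0,0,-0.002,0,0,0,0.04],
    [0,0,0,0,0,0,0.04]
  ]
}}

```text
t: 6.6
tcp_pos: [0.4572, 0.2818, 0.0501]
tool_rot: [-3.14, 0.001, -1.472]
ft_force: [-2.9, 0.8, 11.7]
grip_width: 0.0541
```

{"name": "arm_command", "arguments": {
  "steps": [
    [0,0,0.001,0,0,0,0.0912],
    [0,0,0,0,0,0,0.0912],
    [0,0,0,0,0,0,0.0912],
    [0,0,0.03,0,0,0,0.0912],
    [0,0,0.055,0,0,0,0.0912],
    [0,0,0.055,0,0,0,0.0],
    [0.01,-0.04,0.02,0,0,0,0.0],
    [0.015,-0.06,0,0,0,0,0.0]
  ]
}}

```text
t: 7.6
tcp_pos: [0.4825, 0.1812, 0.2122]
tool_rot: [-3.138, 0.001, -1.47]
ft_force: [1.2, 0.3, -0.8]
grip_width: 0.0638
```

{"name": "arm_command", "arguments": {
  "steps": [
    [0.015,-0.06,0,0,0,0,0],
    [0.015,-0.06,0,0,0,0,0],
    [0.015,-0.06,0,0,0,0,0],
    [0.015,-0.045,0,0,0,0,0],
    [0,0,0,0,0,0,0]
  ]
}}

```text
t: 8.22
tcp_pos: [0.5419, -0.0463, 0.21]
tool_rot: [-3.142, -0.0, -1.476]
ft_force: [-0.3, -0.4, 0.1]
grip_width: 0.0141
```

```bash
python3 - <<'E'
from fit import *
s=get_state();print(s["tcp_pos"],s["ft_force"],s["grip_width"],s["t"])
im=get_image("wrist")[:,:,::-1].copy(); cw=cam("wrist")
for x,y,z in [(-.019,-.047,.128),(.019,-.047,.128),(-.019,-.015,.128),(.019,-.015,.128)]+[(-.022,-.05,.145),(.022,-.05,.145),(-.022,-.012,.145),(.022,-.012,.145),(0,-.115,.098)]:
    q=proj(cw,wp(p,x,y,z)); cv2.drawMarker(im,tuple(int(v) for v in q),(0,0,255) if z==.128 else (0,255,0),0,8,1)
q=proj(cw,s["tcp_pos"]);cv2.drawMarker(im,tuple(int(v) for v in q),(255,0,0),0,12,1)
cv2.imwrite("pics/w3.png",im)
im=get_image("side"); cv2.imwrite("pics/s3.png",im[:,:,::-1])
E
```

```text
[ 0.54190932 -0.04631742  0.20999076] [-0.31549098 -0.39047434  0.08664622] 0.014149998091164035 8.225
```

View pics/w3.png

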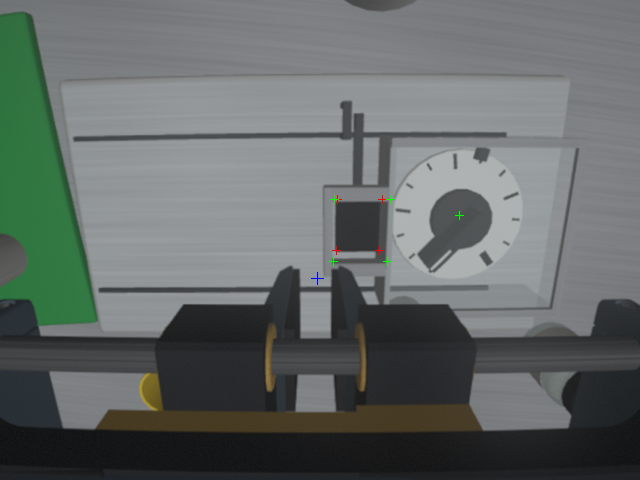

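View pics/s3.png

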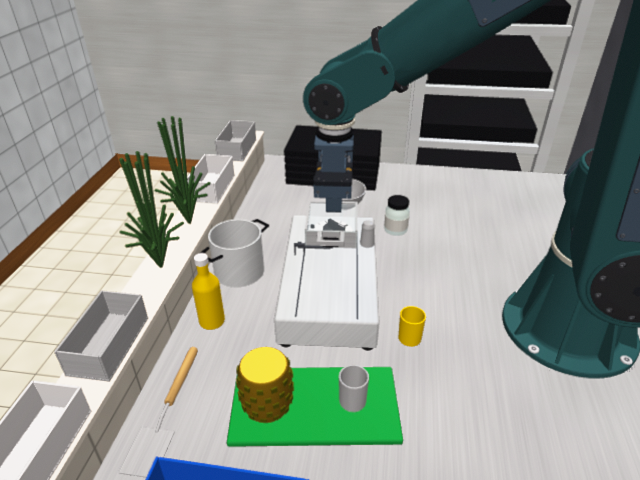

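Overlay corners fall on the black pad (335–382, 200–250), so the plate pose is good. The tub stands on the board. Pressing the hook next.

{"name": "arm_command", "arguments": {
  "steps": [
    [0.011,-0.03,0,0,0,0,0],
    [0,0,-0.03,0,0,0,0],
    [0,0,-0.025,0,0,0,0],
    [0,0,0,0,0,0,0]
  ]
}}

```text
t: 8.82
tcp_pos: [0.5509, -0.0724, 0.1536]
tool_rot: [3.138, 0.001, -1.471]
ft_force: [-0.1, 0.5, 0.2]
grip_width: 0.0008
```

{"name": "arm_command", "arguments": {
  "steps": [
    [0,0,0,0,0,0,0]
  ]
}}

```text
t: 8.95
tcp_pos: [0.5528, -0.0731, 0.1561]
tool_rot: [-3.141, -0.0, -1.471]
ft_force: [0.3, 0.8, 0.7]
grip_width: 0.0006
```

{"name": "arm_command", "arguments": {
  "steps": [
    [0,-0.0025,-0.008,0,0,0,0],
    [0,0,-0.01,0,0,0,0],
    [0,0,-0.008,0,0,0,0],
    [0,0,0,0,0,0,0]
  ]
}}

```text
t: 9.45
tcp_pos: [0.5518, -0.0762, 0.1283]
tool_rot: [3.14, 0.0, -1.472]
ft_force: [-0.7, 1.0, 0.2]
grip_width: 0.0005
```

{"name": "arm_command", "arguments": {
  "steps": [
    [0,0,-0.006,0,0,0,0],
    [0,0,-0.006,0,0,0,0],
    [0,0,0,0,0,0,0]
  ]
}}

```text
t: 9.82
tcp_pos: [0.5521, -0.0763, 0.1166]
tool_rot: [3.141, 0.0, -1.472]
ft_force: [-0.1, 0.2, 0.0]
grip_width: 0.0005
```

```bash
python3 - <<'E'
from h import *
s=get_state();print(s["tcp_pos"],s["ft_force"],s["grip_width"],s["t"])
im=get_image("side"); cv2.imwrite("pics/s4.png",cv2.resize(im[160:290,260:400],None,fx=4.5,fy=4.5,interpolation=cv2.INTER_CUBIC)[:,:,::-1])
im=get_image("wrist"); cv2.imwrite("pics/w4.png",im[:,:,::-1])
E
```

```text
[ 0.552068   -0.07626009  0.11658972] [-0.09200333  0.24897675  0.01079279] 0.0004616645767986628 9.825
```

View pics/s4.png

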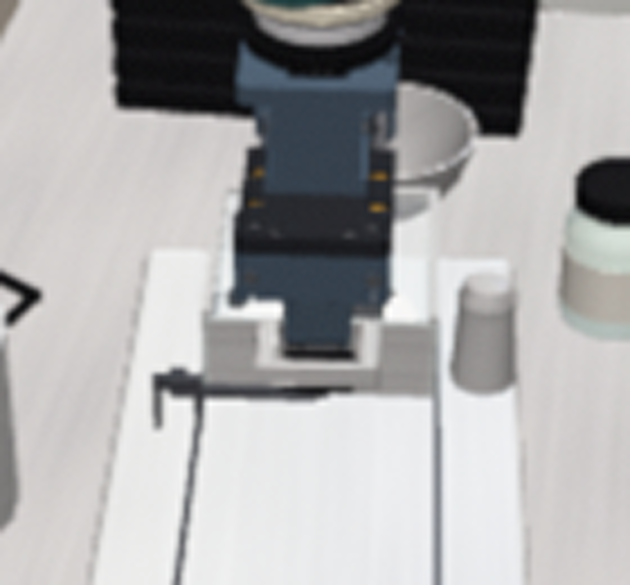

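View pics/w4.png

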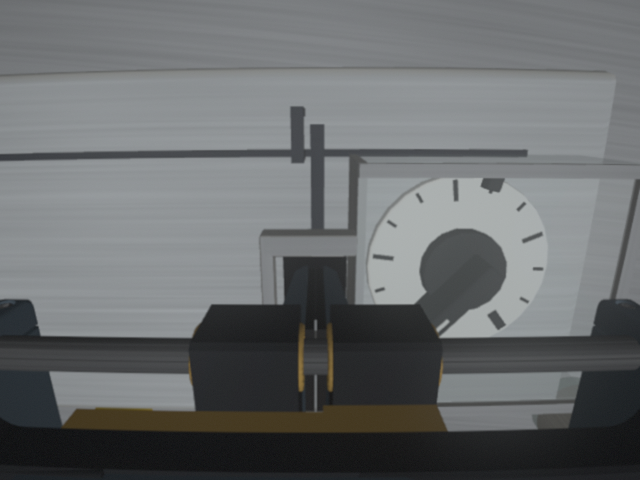

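{"name": "arm_command", "arguments": {
  "steps": [
    [0,0,-0.002,0,0,0,0],
    [0,0,0,0,0,0,0]
  ]
}}

```text
t: 10.18
tcp_pos: [0.5523, -0.0763, 0.1151]
tool_rot: [3.142, 0.0, -1.472]
ft_force: [-0.0, 0.1, -0.1]
grip_width: 0.0002
```

{"name": "arm_command", "arguments": {
  "steps": [
    [0,0,-0.002,0,0,0,0],
    [0,0,0,0,0,0,0]
  ]
}}

```text
t: 10.42
tcp_pos: [0.5523, -0.0763, 0.113]
tool_rot: [3.141, 0.0, -1.472]
ft_force: [1.2, -0.5, 0.0]
grip_width: 0.0004
```

```bash
python3 - <<'E'
from fit import *
im=get_image("wrist")[:,:,::-1].copy(); cw=cam("wrist")
for z in (.128,.118,.108):
    print(z,[proj(cw,wp(p,.019,y,z)).round(1) for y in(-.015,-.047)])
print("frame",[proj(cw,wp(p,.022,y,.145)).round(1) for y in(-.012,-.05)])
print("tcp",proj(cw,get_state()["tcp_pos"]))
cv2.imwrite("pics/w5.png",cv2.resize(im[200:350,220:400],None,fx=4,fy=4,interpolation=cv2.INTER_CUBIC))
im=get_image("side"); cv2.imwrite("pics/s5.png",cv2.resize(im[210:260,300:360],None,fx=12,fy=12,interpolation=cv2.INTER_CUBIC)[:,:,::-1])
cs=cam("side")
print("side pad +y edge z",[(z,((proj(cs,wp(p,0,-.015,z))-[300,210])*12).round(0)) for z in(.128,.118,.113)],"lip",((proj(cs,wp(p,0,-.006,.132))-[300,210])*12),((proj(cs,wp(p,0,-.006,.145))-[300,210])*12))
print(get_state()["ft_force"],get_state()["tau"])
E
```

```text
0.128 [array([280.9, 252.8]), array([346.9, 252.8])]
0.118 [array([282.6, 246.6]), array([345.4, 246.6])]
0.108 [array([284., 241.]), array([344.1, 241. ])]
frame [array([270.8, 258.4]), array([356.7, 258.4])]
tcp [314.53132957 278.69574186]
side pad +y edge z [(0.128, array([349., 415.])), (0.118, array([349., 456.])), (0.113, array([349., 476.]))] lip [347.49952308 426.36031904] [347.80662545 372.99969287]
[-0.51315036 -0.39683202  0.971489  ] [-7.16444374e-04 -5.92747664e+01 -3.64557552e+01  4.10389714e-02
 -6.79817260e-02  1.07919399e-05]
```

View pics/w5.png

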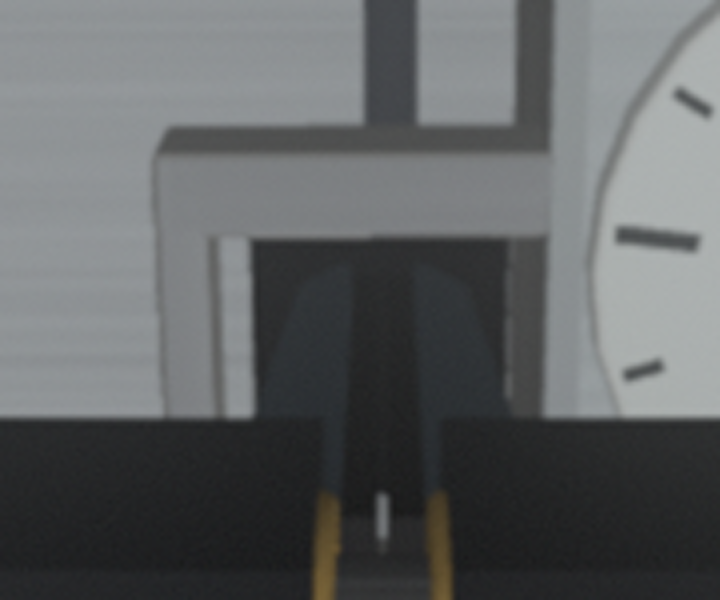

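View pics/s5.png

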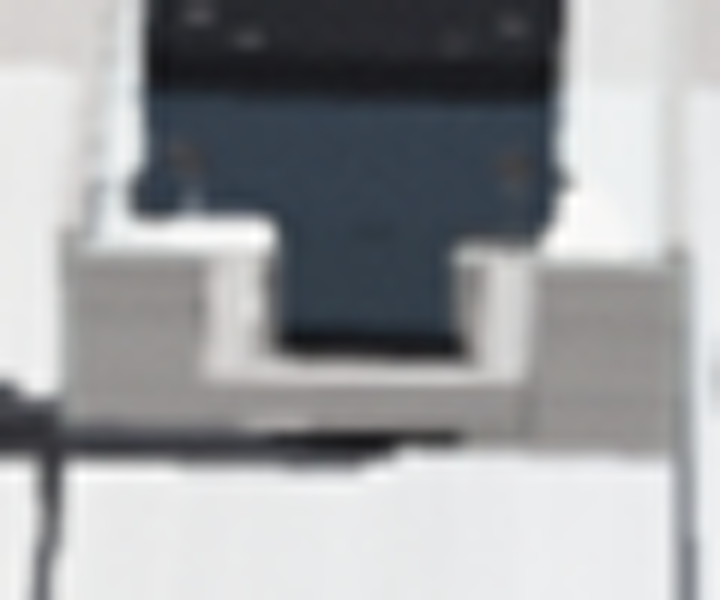

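{"name": "arm_command", "arguments": {
  "steps": [
    [0,0,-0.002,0,0,0,0],
    [0,0,0,0,0,0,0]
  ]
}}

```text
t: 10.78
tcp_pos: [0.5522, -0.0763, 0.1109]
tool_rot: [3.141, 0.0, -1.472]
ft_force: [-0.8, 0.1, -0.5]
grip_width: 0.0006
```

{"name": "arm_command", "arguments": {
  "steps": [
    [0,0,-0.002,0,0,0,0],
    [0,0,0,0,0,0,0]
  ]
}}

```text
t: 11.02
tcp_pos: [0.5522, -0.0763, 0.1089]
tool_rot: [3.141, 0.0, -1.472]
ft_force: [0.4, 0.4, -0.2]
grip_width: 0.0006
```

```bash
python3 - <<'E'
from fit import *
cs=cam("side"); S=lambda x,y,z:((proj(cs,wp(p,x,y,z))-[300,210])*12).round(0)
print("lip top front",[S(x,-.006,.145) for x in(-.022,.022)],"rear",[S(x,-.012,.145) for x in(-.022,.022)])
print("cheek top?",[S(x,-.006,.145) for x in(-.03,.03)])
for z in(.109,.128,.145,.15,.16,.17,.18): print(z,S(.016,-.0175,z),S(-.016,-.0175,z))
im=get_image("side"); cv2.imwrite("pics/s6.png",cv2.resize(im[210:260,300:360],None,fx=12,fy=12,interpolation=cv2.INTER_CUBIC)[:,:,::-1])
im=get_image("wrist");cv2.imwrite("pics/w6.png",cv2.resize(im[150:350,220:420],None,fx=3,fy=3,interpolation=cv2.INTER_CUBIC)[:,:,::-1])
im=get_image("top"); cv2.imwrite("pics/t6.png",cv2.resize(im[205:330,280:430],None,fx=4,fy=4,interpolation=cv2.INTER_CUBIC)[:,:,::-1])
print(get_state()["ft_force"],get_state()["t"])
E
```

```text
lip top front [array([461., 376.]), array([235., 370.])] rear [array([462., 358.]), array([237., 352.])]
cheek top? [array([502., 378.]), array([194., 368.])]
0.109 [270. 482.] [430. 487.]
0.128 [269. 405.] [431. 410.]
0.145 [269. 336.] [432. 341.]
0.15 [269. 315.] [432. 320.]
0.16 [269. 274.] [433. 279.]
0.17 [269. 232.] [433. 237.]
0.18 [269. 189.] [434. 194.]
[0.20568281 0.10228709 0.3044436 ] 11.175
```

View pics/s6.png

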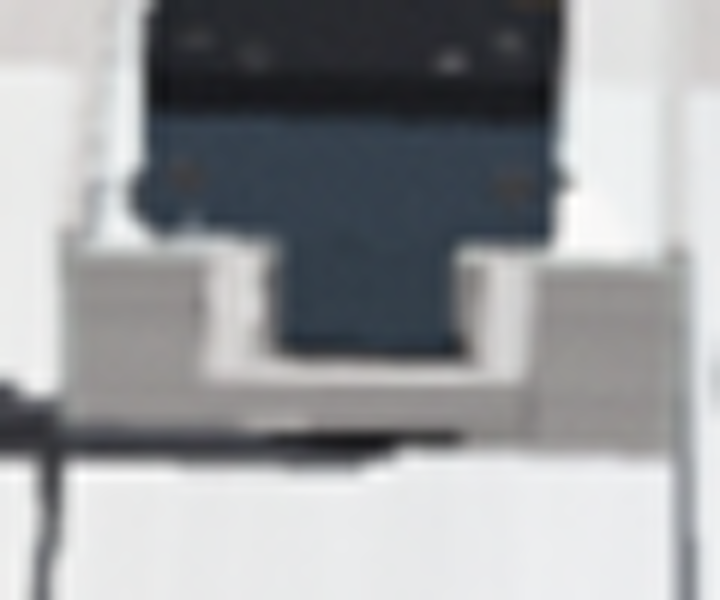

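View pics/w6.png

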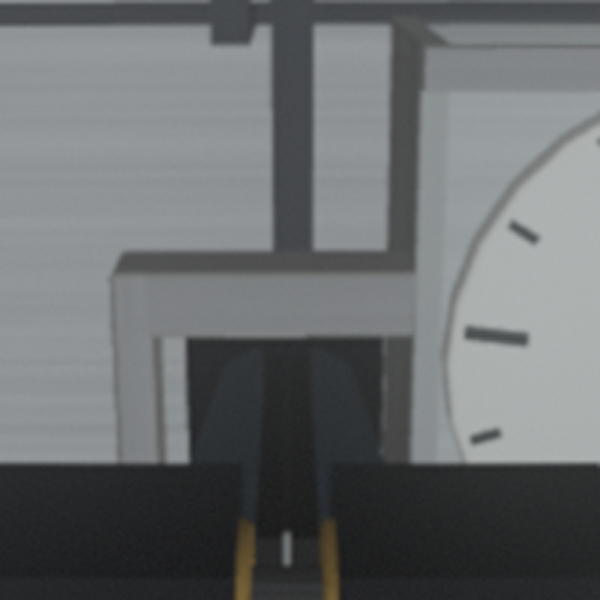

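View pics/t6.png

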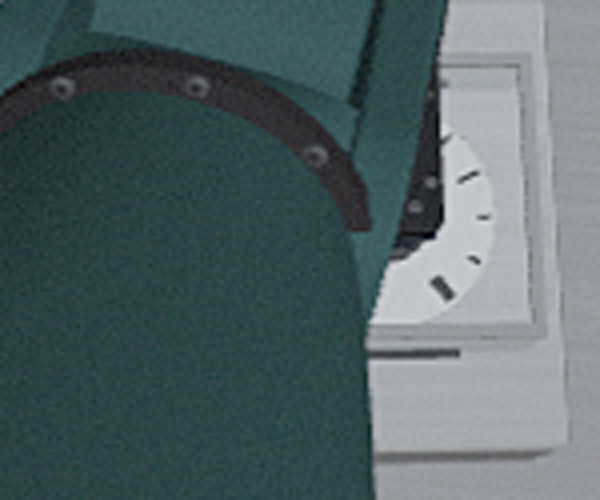

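```bash
python3 - <<'E'
from fit import *
cs=cam("side")
for r in (385,388.6,392):
    o,d=ray(cs,(355,r)); 
    for y in (.31,.322): print(r,y,(o+d*(y-o[1])/d[1]).round(4))
for r in (350,358):
    o,d=ray(cs,(300+375/12,210+r/12)); 
    for y in (-.090,-.076,-.0625): print(r,y,(o+d*(y-o[1])/d[1]).round(4))
E
```

```text
385 0.31 [0.4506 0.31   0.0963]
385 0.322 [0.4499 0.322  0.1116]
388.6 0.31 [0.4502 0.31   0.0862]
388.6 0.322 [0.4495 0.322  0.1017]
392 0.31 [0.4499 0.31   0.0766]
392 0.322 [0.4492 0.322  0.0923]
350 -0.09 [ 0.5503 -0.09    0.1226]
350 -0.076 [ 0.5484 -0.076   0.1329]
350 -0.0625 [ 0.5466 -0.0625  0.1428]
358 -0.09 [ 0.5503 -0.09    0.1206]
358 -0.076 [ 0.5484 -0.076   0.1309]
358 -0.0625 [ 0.5466 -0.0625  0.1408]
```

```bash
python3 - <<'E'
from h import *
s=get_state();K,k,o,Rm=cam("wrist")
T=R.from_euler("xyz",s["tool_rot"]).as_matrix()
print("cam in tool",T.T@(o-s["tcp_pos"]), "depth",(Rm.T@(s["tcp_pos"]-o)))
c=cam("wrist")
for back in(0,.019,.028,.035,.05):
  for w in(.016,.0):
    print(back,w,[proj(c,s["tcp_pos"]+T@[sx*.0456,sy*w,-back]).round(0) for sx in(-1,1) for sy in(-1,1)])
E
cd pics; python3 -c "
import cv2
im=cv2.imread('wrist0.png');cv2.imwrite('w0c.png',cv2.resize(im[240:440,80:560],None,fx=1.6,fy=1.6))"
```

```text
cam in tool [ 0.00056467 -0.08013293 -0.19848842] depth [-0.00035256  0.02073456  0.21304744]
0 0.016 [array([228., 250.]), array([231., 306.]), array([401., 250.]), array([398., 306.])]
0 0.0 [array([229., 279.]), array([229., 279.]), array([400., 279.]), array([400., 279.])]
0.019 0.016 [array([219., 262.]), array([224., 322.]), array([410., 262.]), array([405., 322.])]
0.019 0.0 [array([222., 293.]), array([222., 293.]), array([407., 293.]), array([407., 293.])]
0.028 0.016 [array([215., 269.]), array([220., 331.]), array([414., 269.]), array([409., 331.])]
0.028 0.0 [array([217., 301.]), array([217., 301.]), array([412., 301.]), array([412., 301.])]
0.035 0.016 [array([211., 275.]), array([216., 339.]), array([418., 275.]), array([413., 339.])]
0.035 0.0 [array([214., 308.]), array([214., 308.]), array([415., 308.]), array([415., 308.])]
0.05 0.016 [array([202., 288.]), array([208., 357.]), array([427., 288.]), array([421., 357.])]
0.05 0.0 [array([205., 324.]), array([205., 324.]), array([424., 324.]), array([424., 324.])]
```

View pics/w0c.png

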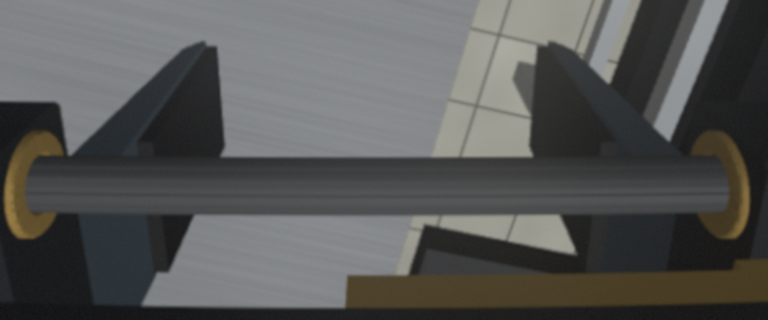

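```bash
python3 - <<'E'
from h import *
s=get_state();K,k,o,Rm=c=cam("wrist")
T=R.from_euler("xyz",s["tool_rot"]).as_matrix()
for b in(.06,.07,.08,.09,.1,.11):
    print(b,[proj(c,s["tcp_pos"]+T@[x,-.038,-b]).round(0) for x in(-.03,.03,-.05)])
cs=cam("side")
for b in(.06,.07,.08,.09):
    for y in (.0135,.02,.03,.04,.05): print(b,y,[((proj(cs,s["tcp_pos"]+T@[-y,w,-b])-[300,210])*12).round(0) for w in(-.038,.038)])
E
```

```text
0.06 [array([232., 243.]), array([396., 243.]), array([177., 243.])]
0.07 [array([226., 252.]), array([402., 252.]), array([168., 252.])]
0.08 [array([219., 262.]), array([409., 262.]), array([157., 262.])]
0.09 [array([211., 273.]), array([416., 273.]), array([144., 273.])]
0.1 [array([202., 287.]), array([425., 287.]), array([129., 286.])]
0.11 [array([191., 303.]), array([436., 303.]), array([111., 302.])]
0.06 0.0135 [array([158., 232.]), array([549., 243.])]
0.06 0.02 [array([156., 251.]), array([549., 262.])]
0.06 0.03 [array([152., 281.]), array([548., 292.])]
0.06 0.04 [array([149., 311.]), array([547., 323.])]
0.06 0.05 [array([145., 342.]), array([546., 354.])]
0.07 0.0135 [array([158., 189.]), array([550., 201.])]
0.07 0.02 [array([155., 208.]), array([550., 220.])]
0.07 0.03 [array([152., 238.]), array([549., 250.])]
0.07 0.04 [array([148., 268.]), array([548., 280.])]
0.07 0.05 [array([144., 299.]), array([547., 311.])]
0.08 0.0135 [array([157., 147.]), array([552., 158.])]
0.08 0.02 [array([155., 166.]), array([551., 177.])]
0.08 0.03 [array([151., 195.]), array([550., 207.])]
0.08 0.04 [array([147., 225.]), array([549., 237.])]
0.08 0.05 [array([143., 256.]), array([548., 267.])]
0.09 0.0135 [array([156., 103.]), array([553., 114.])]
0.09 0.02 [array([154., 122.]), array([552., 133.])]
0.09 0.03 [array([150., 152.]), array([551., 163.])]
0.09 0.04 [array([146., 182.]), array([550., 193.])]
0.09 0.05 [array([143., 212.]), array([549., 224.])]
```

Both the side and the wrist picture show the real fingertips about 28 mm short of the reported TCP: tip corners at (215,268) and (416,268) fit an offset of 0.028. That explains the zero force, so I work with tip = TCP + 28 mm and continue pressing.

{"name": "arm_command", "arguments": {
  "steps": [
    [0,0,-0.006,0,0,0,0],
    [0,0,-0.006,0,0,0,0],
    [0,0,0,0,0,0,0]
  ]
}}

```text
t: 11.55
tcp_pos: [0.5525, -0.0763, 0.0968]
tool_rot: [3.141, 0.0, -1.472]
ft_force: [-1.4, 0.9, 4.2]
grip_width: 0.0005
```

{"name": "arm_command", "arguments": {
  "steps": [
    [0,0,-0.005,0,0,0,0],
    [0,0,0,0,0,0,0]
  ]
}}

```text
t: 11.8
tcp_pos: [0.5525, -0.0763, 0.0922]
tool_rot: [-3.142, 0.0, -1.472]
ft_force: [-0.9, 0.8, 7.9]
grip_width: 0.0004
```

{"name": "arm_command", "arguments": {
  "steps": [
    [0,0,-0.002,0,0,0,0],
    [-0.001,0.01,0,0,0,0,0],
    [-0.001,0.012,0,0,0,0,0],
    [-0.0015,0.015,0,0,0,0,0],
    [-0.0015,0.015,0,0,0,0,0],
    [0,0,0,0,0,0,0]
  ]
}}

```text
t: 12.55
tcp_pos: [0.5472, -0.0235, 0.0904]
tool_rot: [3.141, 0.0, -1.471]
ft_force: [-2.7, 1.1, 7.0]
grip_width: -0.0001
```

{"name": "arm_command", "arguments": {
  "steps": [
    [-0.002,0.02,0,0,0,0,0],
    [-0.002,0.02,0,0,0,0,0],
    [-0.002,0.02,0,0,0,0,0],
    [-0.0015,0.015,0,0,0,0,0],
    [0,0,0,0,0,0,0]
  ]
}}

```text
t: 13.18
tcp_pos: [0.5396, 0.0516, 0.0904]
tool_rot: [3.141, 0.0, -1.471]
ft_force: [-2.7, 1.0, 6.5]
grip_width: 0.0005
```

```bash
python3 - <<'E'
from h import *
print(get_state()["ft_force"],get_state()["tcp_pos"])
im=get_image("side"); cv2.imwrite("pics/s7.png",cv2.resize(im[160:360,240:440],None,fx=3,fy=3,interpolation=cv2.INTER_CUBIC)[:,:,::-1])
E
```

```text
[-2.7272723   1.01260057  6.51927339] [0.53964607 0.05158467 0.09040051]
```

View pics/s7.png

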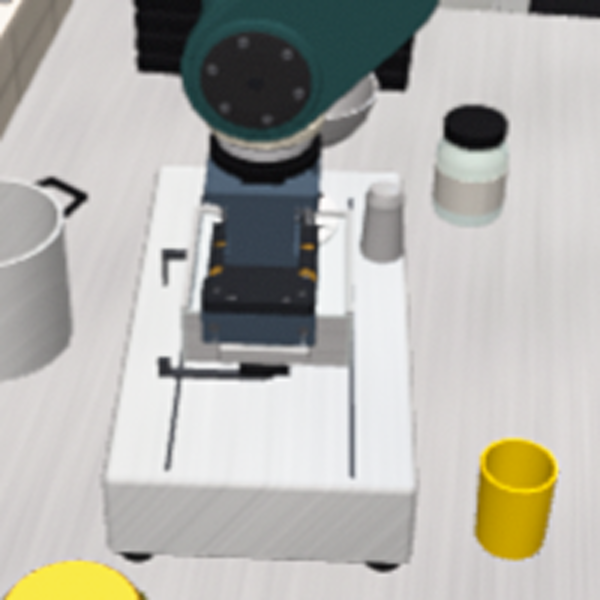

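The hood is sliding. Pushing on until the end stop shows in the force.

{"name": "arm_command", "arguments": {
  "steps": [
    [-0.0008,0.008,0,0,0,0,0],
    [0,0,0,0,0,0,0]
  ]
}}

```text
t: 13.48
tcp_pos: [0.5389, 0.0591, 0.0904]
tool_rot: [3.141, 0.0, -1.472]
ft_force: [-3.1, 1.1, 7.4]
grip_width: 0.0005
```

{"name": "arm_command", "arguments": {
  "steps": [
    [-0.0006,0.006,0,0,0,0,0],
    [0,0,0,0,0,0,0]
  ]
}}

```text
t: 13.72
tcp_pos: [0.5385, 0.0648, 0.0904]
tool_rot: [3.141, -0.0, -1.472]
ft_force: [-2.2, 0.6, 6.6]
grip_width: 0.0006
```

{"name": "arm_command", "arguments": {
  "steps": [
    [-0.0006,0.006,0,0,0,0,0],
    [0,0,0,0,0,0,0]
  ]
}}

```text
t: 13.98
tcp_pos: [0.5383, 0.0708, 0.0906]
tool_rot: [-3.141, -0.0, -1.472]
ft_force: [-1.4, -0.2, 7.1]
grip_width: -0.0
```

{"name": "arm_command", "arguments": {
  "steps": [
    [-0.0004,0.004,0,0,0,0,0],
    [0,0,0,0,0,0,0]
  ]
}}

```text
t: 14.22
tcp_pos: [0.5382, 0.0717, 0.0906]
tool_rot: [-3.141, -0.005, -1.47]
ft_force: [2.5, -37.2, 6.4]
grip_width: 0.0003
```

End stop felt (−37 N in y). Backing off and lifting.

{"name": "arm_command", "arguments": {
  "steps": [
    [0.0005,-0.0055,0,0,0,0,0],
    [0,0,0.03,0,0,0,0],
    [0,0,0.05,0,0,0,0.02],
    [0.003,-0.03,0.02,0,0,10,0.03],
    [0.005,-0.05,0,0,0,10,0.03],
    [0.005,-0.05,0,0,0,10,0.03],
    [0.005,-0.05,0,0,0,10,0.03],
    [0,0,0,0,0,10,0.03]
  ]
}}

```text
t: 15.22
tcp_pos: [0.556, -0.1136, 0.19]
tool_rot: [3.141, -0.0, -0.597]
ft_force: [-0.7, 0.7, 0.1]
grip_width: 0.0299
```

```bash
python3 - <<'E'
from fit import *
s=get_state();print(s["tcp_pos"],s["tool_rot"],s["qpos"],s["grip_width"],s["t"])
im=get_image("wrist")[:,:,::-1].copy(); cw=cam("wrist")
for P in [(0,-.115,.132),(0,-.115,.098)]:
    q=proj(cw,wp(p,*P)); print(q)
a=.2824
def pt(r,q,z): 
    an=2.75-q; return wp(p,r*np.cos(an),-.115+r*np.sin(an),z)
for P in (pt(.044,.2824,.132),pt(.012,.2824+np.pi,.132),pt(.052,2.98,.108),pt(.044,5.236,.098)):
    q=proj(cw,P); cv2.drawMarker(im,tuple(int(v) for v in q),(0,0,255),0,10,1)
cv2.imwrite("pics/w8.png",im)
E
```

```text
[ 0.55596398 -0.11356346  0.19000796] [ 3.14129034e+00 -3.47016356e-05 -5.96786098e-01] [-2.42410197e-01  1.66238478e-01  2.00241321e+00 -3.57575404e-04
  9.73013355e-01  3.54577164e-01] 0.029948617915351385 15.225
[358.75508019 295.60939742]
[354.2919122  277.53933781]
```

View pics/w8.png

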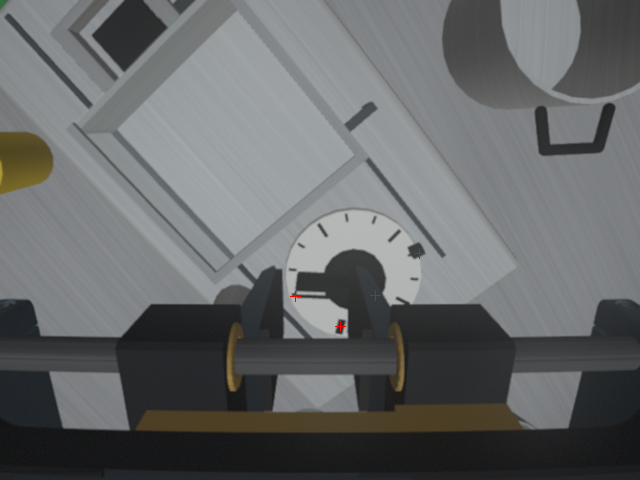

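Tab, 60 tick and arm tip markers fall on the features at (418,253), (340,326) and (296,295). The arm is near 3 min and the tab near 34 min. I align the jaws across the rib.

{"name": "arm_command", "arguments": {
  "steps": [
    [0.001,-0.006,0,0,0,10.1,0.05],
    [0.001,-0.01,0,0,0,10.1,0.05],
    [0.001,-0.01,0,0,0,10.1,0.05],
    [0.001,-0.01,0,0,0,10.1,0.05],
    [0.001,-0.01,0,0,0,10.1,0.05],
    [0,0,0,0,0,10.1,0.05],
    [0,0,0,0,0,10.1,0.05],
    [0,0,0,0,0,10.1,0.05]
  ]
}}

```text
t: 16.27
tcp_pos: [0.5608, -0.1564, 0.1899]
tool_rot: [-3.141, 0.0, 0.814]
ft_force: [0.6, 0.2, -0.9]
grip_width: 0.0498
```

{"name": "arm_command", "arguments": {
  "steps": [
    [0,0,-0.03,0,0,10.1,0.05],
    [0,0,-0.03,0,0,0,0.05],
    [0,0,0,0,0,0,0.05]
  ]
}}

```text
t: 16.65
tcp_pos: [0.5594, -0.156, 0.1283]
tool_rot: [-3.138, 0.001, 0.985]
ft_force: [0.0, 0.1, 1.2]
grip_width: 0.0506
```

```bash
python3 - <<'E'
from fit import *
s=get_state();print(s["tcp_pos"],s["tool_rot"],s["qpos"],s["grip_width"],s["t"])
im=get_image("wrist")[:,:,::-1].copy(); cw=cam("wrist")
cv2.imwrite("pics/w9.png",im)
im=get_image("top");cv2.imwrite("pics/t9.png",cv2.resize(im[190:340,190:430],None,fx=3,fy=3,interpolation=cv2.INTER_CUBIC)[:,:,::-1])
E
```

```text
[ 0.55944343 -0.15596526  0.12826169] [-3.13773170e+00  1.11352088e-03  9.85070985e-01] [-3.11997949e-01  2.73126379e-01  2.00309364e+00 -3.71213678e-05
  8.69390859e-01 -1.29704277e+00] 0.05060683686665333 16.65
```

View pics/w9.png

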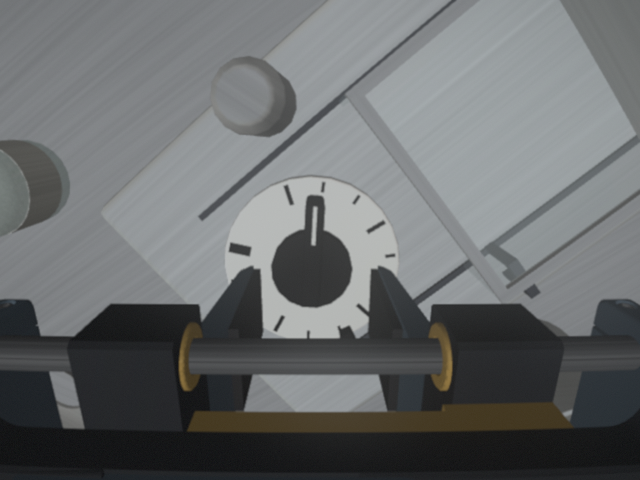

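View pics/t9.png

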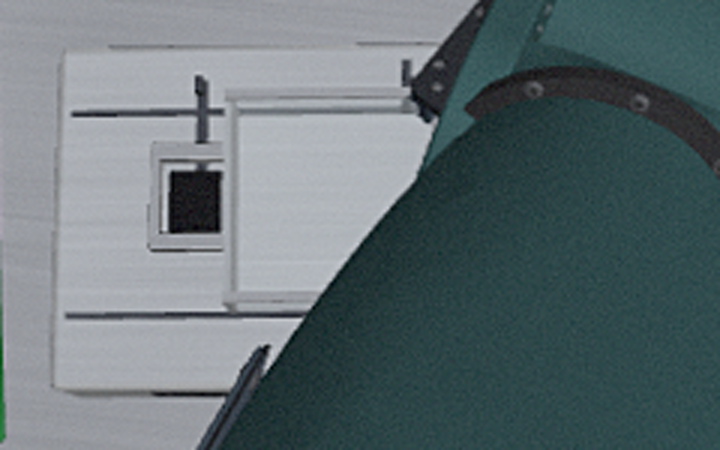

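{"name": "arm_command", "arguments": {
  "steps": [
    [0,0,-0.01,0,0,0,0.05],
    [0,0,0,0,0,0,0.05]
  ]
}}

```text
t: 17.0
tcp_pos: [0.5608, -0.1568, 0.12]
tool_rot: [-3.141, 0.0, 0.987]
ft_force: [-0.9, -0.2, 0.2]
grip_width: 0.05
```

{"name": "arm_command", "arguments": {
  "steps": [
    [0,-0.003,-0.012,0,0,0,0.05],
    [0,0,-0.012,0,0,0,0.05],
    [0,0,-0.008,0,0,0,0.03],
    [0,0,0,0,0,0,0.02],
    [0,0,0,0,0,0,0.0],
    [0,0,0,0,0,0,0.0],
    [0,0,0,0,0,0,0.0]
  ]
}}

```text
t: 17.88
tcp_pos: [0.5612, -0.1599, 0.0885]
tool_rot: [3.141, -0.0, 0.987]
ft_force: [0.4, 0.0, 0.9]
grip_width: 0.0096
```

The rib is gripped (9.6 mm, no side force). Winding clockwise.

{"name": "arm_command", "arguments": {
  "steps": [
    [0,0,0,0,0,-5,0],
    [0,0,0,0,0,-10,0],
    [0,0,0,0,0,-10,0],
    [0,0,0,0,0,-10,0],
    [0,0,0,0,0,-10,0],
    [0,0,0,0,0,-10,0],
    [0,0,0,0,0,-10,0],
    [0,0,0,0,0,-10,0]
  ]
}}

```text
t: 18.88
tcp_pos: [0.5605, -0.1602, 0.0885]
tool_rot: [3.141, 0.001, -0.327]
ft_force: [-6.3, -3.2, 6.0]
grip_width: 0.0102
```

{"name": "arm_command", "arguments": {
  "steps": [
    [0,0,0,0,0,-10,0],
    [0,0,0,0,0,-10,0],
    [0,0,0,0,0,-10,0],
    [0,0,0,0,0,-10,0],
    [0,0,0,0,0,-10,0],
    [0,0,0,0,0,-10,0],
    [0,0,0,0,0,-10,0],
    [0,0,0,0,0,-5,0]
  ]
}}

```text
t: 19.88
tcp_pos: [0.56, -0.1596, 0.0884]
tool_rot: [3.14, 0.0, -1.635]
ft_force: [-8.6, 2.5, 9.6]
grip_width: 0.0097
```

{"name": "arm_command", "arguments": {
  "steps": [
    [0,0,0,0,0,-10,0],
    [0,0,0,0,0,-10,0],
    [0,0,0,0,0,-10,0],
    [0,0,0,0,0,-10,0],
    [0,0,0,0,0,-10,0],
    [0,0,0,0,0,-10,0],
    [0,0,0,0,0,-10,0],
    [0,0,0,0,0,-10,0]
  ]
}}

```text
t: 20.88
tcp_pos: [0.5606, -0.159, 0.0884]
tool_rot: [3.14, -0.001, -3.033]
ft_force: [-3.0, 9.1, 7.8]
grip_width: 0.0096
```

{"name": "arm_command", "arguments": {
  "steps": [
    [0,0,0,0,0,0,0],
    [0,0,0,0,0,0,0.05],
    [0,0,0,0,0,0,0.05],
    [0,0,0.02,0,0,0,0.05],
    [0,0,0.03,0,0,10,0.05],
    [0,0,0,0,0,10,0.05],
    [0,0,0,0,0,10,0.05],
    [0,0,0,0,0,10,0.05]
  ]
}}

```text
t: 21.88
tcp_pos: [0.5614, -0.16, 0.1397]
tool_rot: [-3.14, 0.001, -2.323]
ft_force: [0.8, 0.1, 0.5]
grip_width: 0.0503
```

```bash
python3 - <<'E'
from fit import *
s=get_state();print(s["tcp_pos"],s["tool_rot"],s["qpos"],s["grip_width"],s["t"])
im=get_image("wrist")[:,:,::-1].copy(); cw=cam("wrist")
def pt(r,q,z): 
    an=2.75-q; return wp(p,r*np.cos(an),-.115+r*np.sin(an),z)
for q_ in(4.4,5.236,2.98):
    q=proj(cw,pt(.044,q_,.132 if q_==4.4 else .1)); cv2.drawMarker(im,tuple(int(v) for v in q),(0,0,255),0,10,1)
cv2.imwrite("pics/w10.png",im)
E
```

```text
[ 0.5614001  -0.1600069   0.13967311] [-3.14032856e+00  5.40985109e-04 -2.32328279e+00] [-3.17555192e-01  2.58889865e-01  1.99594979e+00 -5.42590426e-05
  8.85378648e-01  2.00576226e+00] 0.05034519270595381 21.875
```

View pics/w10.png

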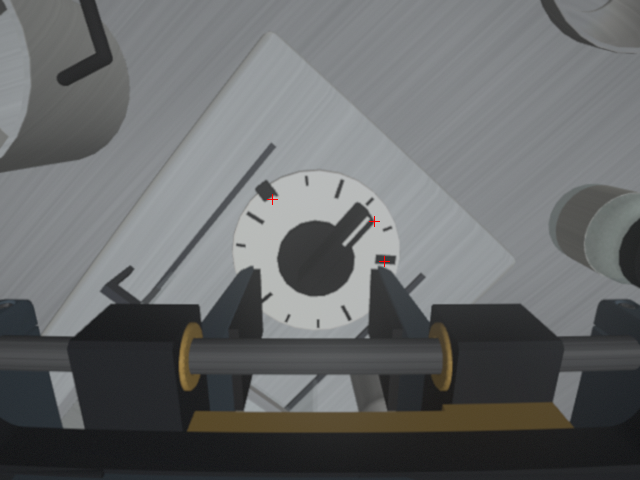

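The arm is now at q≈4.35 (tip at about 372,219), just short of the wide 60 tick at (385,260). The tool is clear above, so I turn it by half a turn for a second grip.

{"name": "arm_command", "arguments": {
  "steps": [
    [0,0,0,0,0,10.5,0.05],
    [0,0,0,0,0,10.5,0.05],
    [0,0,0,0,0,10.5,0.05],
    [0,0,0,0,0,10.5,0.05],
    [0,0,0,0,0,10.5,0.05],
    [0,0,0,0,0,10.5,0.05],
    [0,0,0,0,0,10.5,0.05],
    [0,0,0,0,0,10.5,0.05]
  ]
}}

```text
t: 22.92
tcp_pos: [0.5613, -0.16, 0.1393]
tool_rot: [-3.141, -0.001, -0.86]
ft_force: [0.8, 0.4, -0.2]
grip_width: 0.0501
```

{"name": "arm_command", "arguments": {
  "steps": [
    [0,0,0,0,0,10.5,0.05],
    [0,0,0,0,0,10.5,0.05],
    [0,0,0,0,0,10.5,0.05],
    [0,0,0,0,0,10.5,0.05],
    [0,0,0,0,0,10,0.05],
    [0,0,-0.01,0,0,0,0.05],
    [0,0,0,0,0,0,0.05]
  ]
}}

```text
t: 23.8
tcp_pos: [0.5605, -0.1597, 0.1276]
tool_rot: [-3.141, 0.001, 0.039]
ft_force: [-0.0, -0.3, 0.6]
grip_width: 0.0499
```

```bash
python3 - <<'E'
from fit import *
s=get_state();print(s["tcp_pos"],s["tool_rot"],s["qpos"],s["grip_width"],s["t"])
im=get_image("wrist")[:,:,::-1].copy(); cw=cam("wrist")
cv2.imwrite("pics/w11.png",im)
E
```

```text
[ 0.56050839 -0.15969465  0.12757729] [-3.14125067e+00  9.64353554e-04  3.93834600e-02] [-3.17536936e-01  2.75810987e-01  2.00105918e+00 -2.16779321e-05
  8.65745547e-01 -3.56906174e-01] 0.049861685462276845 23.8
```

View pics/w11.png

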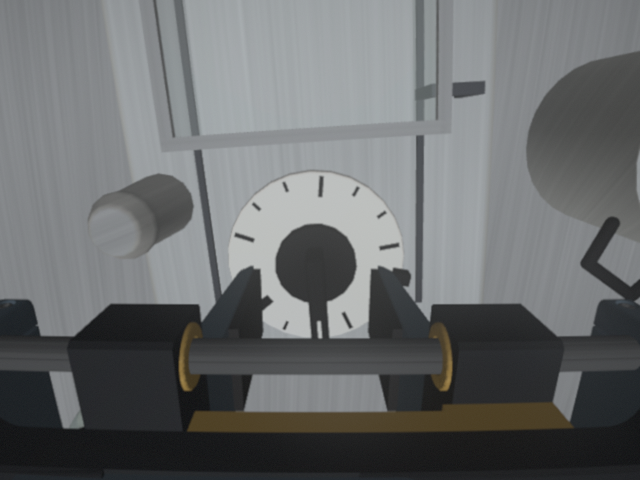

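The rib points straight down the picture between the jaws, so the tool is aligned. Regripping and winding past 60.

{"name": "arm_command", "arguments": {
  "steps": [
    [0,0,-0.015,0,0,0,0.05],
    [0,0,-0.015,0,0,0,0.05],
    [0,0,-0.009,0,0,0,0.03],
    [0,0,0,0,0,0,0.02],
    [0,0,0,0,0,0,0.0],
    [0,0,0,0,0,0,0.0],
    [0,0,0,0,0,0,0.0]
  ]
}}

```text
t: 24.72
tcp_pos: [0.5607, -0.1598, 0.0895]
tool_rot: [-3.141, 0.001, 0.045]
ft_force: [-3.3, 1.2, 4.2]
grip_width: 0.0097
```

{"name": "arm_command", "arguments": {
  "steps": [
    [0,0,0,0,0,-8,0],
    [0,0,0,0,0,-10,0],
    [0,0,0,0,0,-10,0],
    [0,0,0,0,0,-10,0],
    [0,0,0,0,0,-10,0],
    [0,0,0,0,0,-8,0],
    [0,0,0,0,0,0,0],
    [0,0,0,0,0,0,0]
  ]
}}

```text
t: 25.72
tcp_pos: [0.5605, -0.1597, 0.0895]
tool_rot: [3.141, 0.001, -0.933]
ft_force: [-5.4, 1.4, 6.4]
grip_width: 0.0095
```

{"name": "arm_command", "arguments": {
  "steps": [
    [0,0,0,0,0,-3,0],
    [0,0,0,0,0,0,0],
    [0,0,0,0,0,0,0]
  ]
}}

```text
t: 26.1
tcp_pos: [0.5606, -0.1597, 0.0895]
tool_rot: [3.141, 0.001, -0.985]
ft_force: [-5.2, 2.0, 6.4]
grip_width: 0.0098
```

```bash
python3 - <<'E'
from fit import *
s=get_state();print(s["tcp_pos"],s["tool_rot"],s["moment"],s["ft_force"],s["t"])
im=get_image("wrist")[:,:,::-1].copy(); cw=cam("wrist")
cv2.imwrite("pics/w12.png",im)
im=get_image("top");cv2.imwrite("pics/t12.png",cv2.resize(im[215:315,310:430],None,fx=5,fy=5,interpolation=cv2.INTER_CUBIC)[:,:,::-1])
E
```

```text
[ 0.56056373 -0.15969598  0.08948361] [ 3.14106450e+00  5.99509785e-04 -9.85210021e-01] [ 0.22242043  1.03477981 -0.05130088] [-5.17527786  2.03022387  6.39441584] 26.1
```

View pics/w12.png

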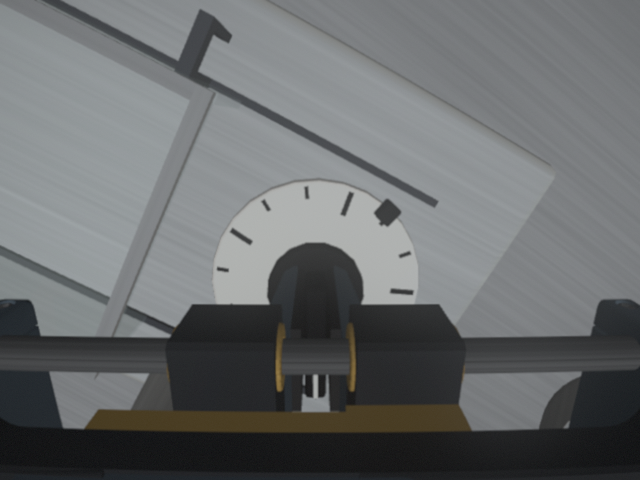

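View pics/t12.png

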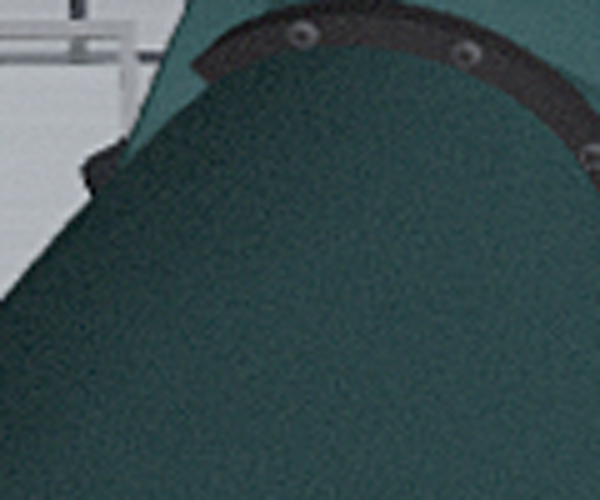

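The arm is at about 61.9 min: the tail direction in the picture sits at about 26 min, between the 25 tick (307,193) and the 30 tick (347,204). Measuring the tab angle from here before going back.

```bash
python3 - <<'E'
from fit import *
im=get_image("wrist")[:,:,::-1].copy(); cw=cam("wrist")
x0,y0=350,180
cv2.imwrite("pics/w13.png",cv2.resize(im[180:240,350:420],None,fx=8,fy=8,interpolation=cv2.INTER_CUBIC))
def pt(r,q,z): 
    an=2.75-q; return wp(p,r*np.cos(an),-.115+r*np.sin(an),z)
for q in np.arange(7)*5*.08727+.4363*3: pass
for mn in(20,25,30,35,40,45): print(mn,proj(cw,pt(.05,mn*.08727,.098)).round(1))
for z in(.098,.108): print("tab",z,[(r,proj(cw,pt(r,2.98,z)).round(1)) for r in(.047,.057)])
E
```

```text
20 [263.7 200.3]
25 [306.4 187.1]
30 [351.  193.2]
35 [387.5 217. ]
40 [408.5 252.6]
45 [410.9 291.9]
tab 0.098 [(0.047, array([378. , 216.4])), (0.057, array([392.2, 201.2]))]
tab 0.108 [(0.047, array([381.2, 221.3])), (0.057, array([396.2, 205.4]))]
```

View pics/w13.png

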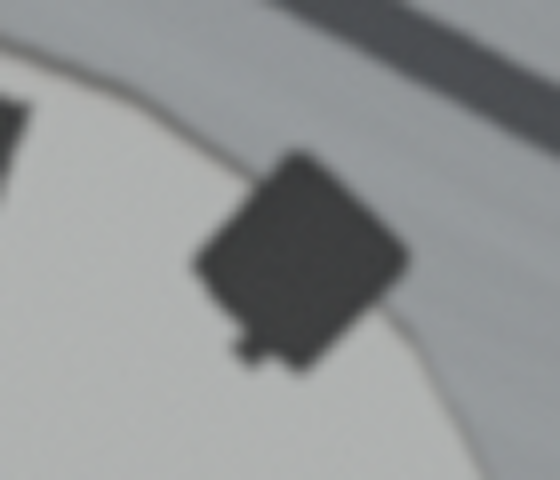

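{"name": "arm_command", "arguments": {
  "steps": [
    [0,0,0,0,0,8,0],
    [0,0,0,0,0,10,0],
    [0,0,0,0,0,10,0],
    [0,0,0,0,0,10,0],
    [0,0,0,0,0,10,0],
    [0,0,0,0,0,10,0],
    [0,0,0,0,0,10,0],
    [0,0,0,0,0,10,0]
  ]
}}

```text
t: 27.25
tcp_pos: [0.5607, -0.1597, 0.0894]
tool_rot: [-3.141, 0.0, 0.382]
ft_force: [-3.8, 1.2, 3.3]
grip_width: 0.0097
```

{"name": "arm_command", "arguments": {
  "steps": [
    [0,0,0,0,0,10,0],
    [0,0,0,0,0,10,0],
    [0,0,0,0,0,10,0],
    [0,0,0,0,0,10,0],
    [0,0,0,0,0,10,0],
    [0,0,0,0,0,8,0],
    [0,0,0,0,0,0,0],
    [0,0,0,0,0,0,0]
  ]
}}

```text
t: 28.25
tcp_pos: [0.5609, -0.1596, 0.0895]
tool_rot: [-3.141, -0.0, 1.385]
ft_force: [-3.0, 2.4, 6.4]
grip_width: 0.0103
```

{"name": "arm_command", "arguments": {
  "steps": [
    [0,0,0,0,0,2.8,0],
    [0,0,0,0,0,0,0],
    [0,0,0,0,0,0,0],
    [0,0,0,0,0,0,0.03],
    [0,0,0,0,0,0,0.05],
    [0,0,0,0,0,0,0.05],
    [0,0,0.03,0,0,0,0.05],
    [0,0,0.05,0,0,0,0.05]
  ]
}}

```text
t: 29.25
tcp_pos: [0.5599, -0.1595, 0.1686]
tool_rot: [-3.138, -0.001, 1.437]
ft_force: [0.1, 0.3, 0.7]
grip_width: 0.0498
```

{"name": "arm_command", "arguments": {
  "steps": [
    [-0.02,-0.02,0.05,0,0,0,0.05],
    [-0.02,-0.05,0.03,0,0,0,0.05],
    [-0.01,-0.055,0,0,0,0,0.05],
    [-0.01,-0.055,0,0,0,0,0.05],
    [-0.01,-0.055,0,0,0,0,0.05],
    [-0.01,-0.055,0,0,0,0,0.05],
    [0,0,0,0,0,0,0.05]
  ]
}}

```text
t: 30.12
tcp_pos: [0.48, -0.4528, 0.2488]
tool_rot: [-3.142, 0.0, 1.434]
ft_force: [0.1, 0.3, 0.2]
grip_width: 0.05
```

```bash
python3 - <<'E'
from fit import *
s=get_state();print(s["tcp_pos"],s["tool_rot"],s["ft_force"],s["t"])
im=get_image("top");bgr=im[:,:,::-1].copy();cv2.imwrite("pics/t14f.png",bgr)
b=cv2.resize(bgr[215:315,310:430],None,fx=6,fy=6,interpolation=cv2.INTER_CUBIC)
cv2.imwrite("pics/t14.png",b)
def pt(r,q,z): 
    an=2.75-q; return wp(p,r*np.cos(an),-.115+r*np.sin(an),z)
ct=cam("top")
for q in(2.9,2.985,3.07): print(q,((proj(ct,pt(.044,q,.132))-[310,215])*6).round(0),((proj(ct,pt(.052,q,.108))-[310,215])*6).round(0))
im=get_image("side");cv2.imwrite("pics/s14.png",im[:,:,::-1])
print("pad open pred",proj(ct,wp(p,0,.109,.128)))
E
```

```text
[ 0.47997676 -0.45280827  0.24875551] [-3.14151856e+00  3.14624417e-04  1.43367417e+00] [0.1395859  0.3149568  0.21696585] 30.125
2.9 [421. 100.] [415.  94.]
2.985 [433. 102.] [428.  96.]
3.07 [445. 105.] [442. 100.]
pad open pred [253.31816267 256.56266808]
```

View pics/t14.png

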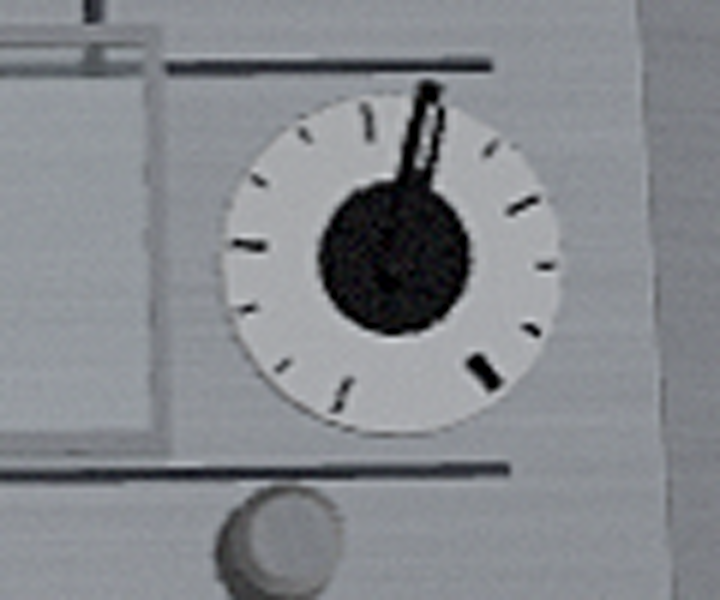

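View pics/t14f.png

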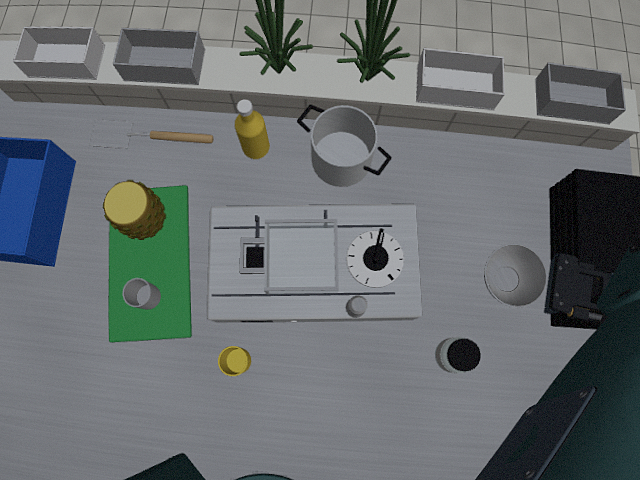

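View pics/s14.png

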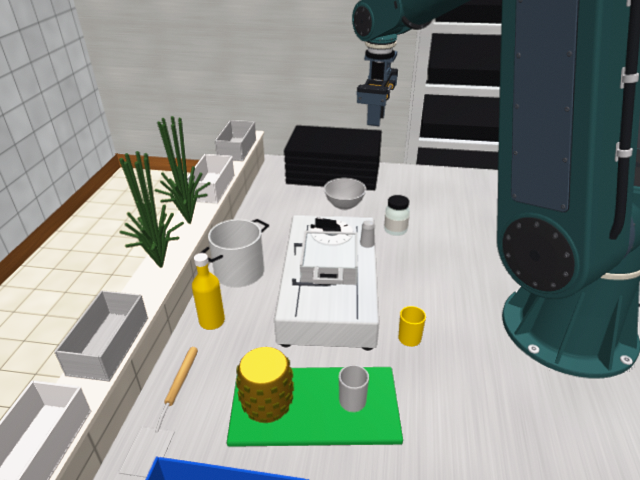

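Arm tip (433,103) lies on the tab line (429,88) and matches the prediction for q=2.985. The hood pad appears about 2 px short of full open, and my 5 mm back-off may have dragged it, so I measure that precisely.

```bash
python3 - <<'E'
from fit import *
ct=cam("top")
def padc(f,x0,x1):
    g=cv2.cvtColor(cv2.imread(f),cv2.COLOR_BGR2GRAY)[235:280,x0:x1]
    m=(g<60).astype(np.uint8); n,l,st,ce=cv2.connectedComponentsWithStats(m); i=1+np.argmax(st[1:,4]); return ce[i]+[x0,235],st[i]
yaw=p[2]; u=np.array([-np.sin(yaw),np.cos(yaw)])
for f,a,b in(("pics/top0.png",315,350),("pics/t14f.png",240,272)):
    ce,st=padc(f,a,b); P=onz(ct,ce,.128)[:2]; print(f,ce,st, "plate y",(P-p[:2])@u, "x",(P-p[:2])@[np.cos(yaw),np.sin(yaw)])
g=cv2.imread("pics/t14f.png");cv2.imwrite("pics/t15.png",cv2.resize(g[205:325,205:345],None,fx=5,fy=5,interpolation=cv2.INTER_CUBIC))
for h in(.13,.135,.14): print(h,"hood -y end",[((proj(ct,wp(p,x,-.18+h,.148))-[205,205])*5).round(0) for x in(-.064,.064)],"frame +y end",((proj(ct,wp(p,0,-.006+h,.145))-[205,205])*5).round(0))
E
```

```text
pics/top0.png [330.09497207 255.75139665] [  7   8  17  24 358] plate y -0.029814354765873574 x 0.0004042860404616052
pics/t14f.png [254.31666667 256.93888889] [  6   9  18  24 360] plate y 0.10717470747122977 x -0.0007060441200039853
0.13 hood -y end [array([688., 424.]), array([681.,  69.])] frame +y end [194. 249.]
0.135 hood -y end [array([673., 424.]), array([667.,  69.])] frame +y end [180. 249.]
0.14 hood -y end [array([659., 424.]), array([653.,  69.])] frame +y end [166. 249.]
```

View pics/t15.png

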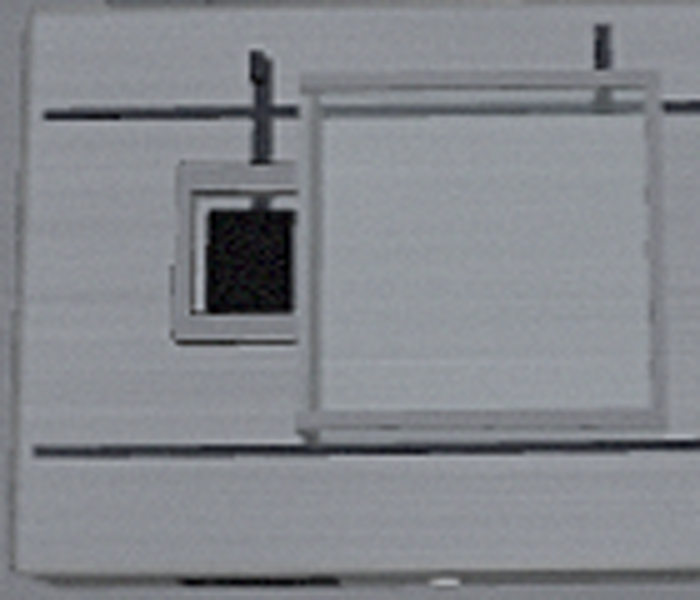

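Hood travel measures about 0.137 m (limit 0.13). The tub stands on the board, the arm points at the tab, and the robot is clear. Handing in.

```bash
python3 -c "
from rig import *
print(job_done(), get_state()['t'])"
```

```text
the job is handed in; nothing more can be done
the job is handed in; nothing more can be done
```

I finished the task and handed it in at about 30 s of the 72 s allowed; the system gave no verdict. I moved the steel tub to the near half of the board and pressed the hook. I then slid the hood to its stop and wound the arm to about q = 5.40 (60 min is 5.236). I brought it back to about q = 2.985 at the tab, released it and moved the robot clear.

**Last checks**
- **Tub:** it stands upright on the board in the side and top views.
- **Hood:** the top view puts it about 0.137 m open, against the 0.13 m needed. It had reached the end stop, and my small back-off probably dragged it 2 to 3 mm.
- **Arm:** its tip lies within about 1 mm of the line to the tab, against the 6 mm allowed.
- **Other things:** the tab and the bystanders show no visible movement.

**What disagreed:** the real fingertips sit about 28 mm short of the reported tool point. I noticed when the first presses met no force, and I corrected for it from there on. Because of this, the tub had been held only by the top 8 mm or so of its rim, but it held.

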